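Put the seasonings away: garlic keeper and condiment stand

TASK

Put the seasonings away: lift the hinged flap of the wooden garlic keeper, put the garlic inside, close the flap fully again and stand the mustard jar in the round recess on top of it. Stand the salt shaker in the left well of the low condiment stand and the spice jar to its right in the other well (left and right as seen from the robot). Keep the jars and the shaker upright, and leave the matchbox where it is.

Things in the scene. Friction and masses are not known exactly. Their poses are not given: they have to be found in the camera images.
- garlic_mid (a point): bulb of garlic, loose, pinkish white, 53 mm across and 53 mm high, tapering to a stem at the top; stands on the table. The point is at its centre, 26 mm above its underside; widest (52 mm) about 22 mm above its underside. 0.03 kg
- mustard_mid (a point): mustard jar, loose, mustard yellow with a cream label band and a green screw lid, standing upright; 60 mm diameter (lid 57 mm), 88 mm high. The point is at its centre, 44 mm above its underside. 0.25 kg
- salt_mid (a point): salt shaker, loose, on the table, white salt in glass with a grey domed cap, standing upright; 44 mm diameter, 90 mm high. The point is at its centre, 45 mm above its underside. 0.1 kg
- spice_mid (a point): spice jar, loose, on the table, dark label and black lid, standing upright; 41 mm diameter, 105 mm high. The point is at its centre, 52.5 mm above its underside. 0.11 kg
- keeper: garlic keeper: fixed box of light wood with air slots, shut by a flap; 130 (x) x 150 (y) x 70 mm high without it, walls 7 mm, inner floor at z = 10 mm. Origin: centre of its underside; x points away from the robot (turned up to 0.3 rad), y left. Hinge axis parallel to y at x = 65, z = 70 mm. Shut flap: top at z = 84 mm, round recess 76 mm wide, its floor at z = 76 mm, centre x = -1, y = 0
- flap (a joint): angle of the keeper's flap (darker wood, 132 x 154 x 14 mm) in rad: 0 shut, growing as its front edge swings up and back, up to a stop at 1.92. Stiff hinge: the flap stays where it is left; about 2 N at the bar moves it
- flap_bar (a point): middle of the straight round steel bar on the flap's front edge (12 mm thick, 84 mm free between its two arms, parallel to the keeper's y axis, 34 mm clear of the edge). With the flap shut it is at x = -107, y = 0, z = 77 mm in the keeper's frame; it swings with the flap on a circle of radius 172 mm about the hinge axis
- stand: condiment stand: fixed low block of dark wood, 78 (x) x 168 (y) x 22 mm high, small brass handles at its ends, with two round wells 60 mm wide and 12 mm deep (well floor at z = 10 mm), centred at x = 0, y = +42 mm (left well) and y = -42 mm (right well). Origin: centre of its underside; x points away from the robot (turned up to 0.35 rad), y to the left
- matchbox: small blue matchbox lying behind the keeper and the stand, 37 x 53 x 15 mm, to be left alone. Origin at the centre of its underside
Mind the look-alikes: they are no part of the job. What is shaped like the part that bears salt_mid but purple is not meant.

How it is judged (in metres and radians):
On the way, in this order (a step that is already met when the one before it is completed fails the run):
1. the flap is lifted well open (value of joint flap above 1.2 rad), for 0.2 s.
2. the garlic lies inside the keeper, let go (x of garlic_mid in the frame of keeper between -0.055 and 0.055 m and y of garlic_mid in the frame of keeper between -0.065 and 0.065 m and z of garlic_mid in the frame of keeper between 0.01 and 0.058 m and contact force between the fingers and garlic below 0.1 N), for 0.2 s.
3. the flap is shut over the garlic (x of garlic_mid in the frame of keeper between -0.055 and 0.055 m and y of garlic_mid in the frame of keeper between -0.065 and 0.065 m and z of garlic_mid in the frame of keeper between 0.01 and 0.058 m and value of joint flap below 0.04 rad), for 0.2 s.
At the end, for the whole second after the job is handed in: Garlic inside the keeper, flap shut (within 0.04 rad), mustard jar seated in the flap's recess, salt shaker in the stand's left well, spice jar in the right: each within 12 mm of the middle in x and y and 4 mm in height, upright within 0.08 rad; all released and at rest (all of step 3 and x of mustard_mid in the frame of keeper between -0.013 and 0.011 m and y of mustard_mid in the frame of keeper between -0.012 and 0.012 m and z of mustard_mid in the frame of keeper between 0.116 and 0.124 m and angle between each of mustard_mid, salt_mid, spice_mid's own z axis and vertical below 0.08 rad and x of salt_mid in the frame of stand between -0.012 and 0.012 m and y of salt_mid in the frame of stand between 0.03 and 0.054 m and z of salt_mid in the frame of stand between 0.051 and 0.059 m and x of spice_mid in the frame of stand between -0.012 and 0.012 m and y of spice_mid in the frame of stand between -0.054 and -0.03 m and z of spice_mid in the frame of stand between 0.0585 and 0.0665 m and linear speed of each of garlic, mustard, salt, spice below 0.02 m/s); the robot touches nothing.
It fails at once if a jar or the shaker is tipped over (angle between any of mustard_mid, salt_mid, spice_mid's own z axis and vertical above 0.7 rad).
It fails at once if the matchbox is pushed more than 40 mm from its place (distance of matchbox from where it was at the start of the episode above 0.04 m).
It also fails if it takes over 134 s, if anything falls off the work surface, if the arm or the gripper's body presses on something with over 40 N, if the wrist force passes 120 N, or if a joint passes its speed limit or range.

ROBOT

A 6-joint arm with a two-finger parallel gripper is mounted at the origin on a cart in front of the work surface, level with it; the furniture and walls round the work are solid. World frame = base frame: x ahead of the robot, y to its left, z up, the work surface at z = 0. Lengths are in m, angles in degrees, forces in N, time in s.
With the tool pointing down it reaches from about 0.375 to 0.9 m from the base axis. Payload 3.1 kg.
Tool frame: the origin (TCP) lies on the centre line of the jaws, within the pads' length; the fingertips stand 17 mm ahead of it and the grasp point (between the pads) lies 2 mm behind it; y points along the fingers, x is the direction in which the jaws open and shut, and the axes are right-handed (so a half turn about y gives the same grasp; the last joint's range is limited). The gripper opens to 87 mm and grips with 3 to 60 N. Pads are 19 mm wide; open, the fingers measure 117 mm over their backs; the gripper's body (75 mm by 190 mm) begins 51 mm behind the grasp point.
Start: joints at [55.892, 30.224, 82.088, -0, 67.689, -10.227], TCP at [0.253, 0.571, 0.24] pointing down, gripper open.
Joint ranges: [-176.69, 176.69], [-43.24, 126.21], [12.49, 139.97], [-82, 262], [0, 151.66], [-163.58, 163.58]. Speed limits (degrees/s): [159.86, 159.86, 180, 180, 180, 180].

INTERFACE

Orientations are given as a 3x3 rotation matrix whose columns are the frame's x, y, z axes.
In Python, from rig import read_state, capture, camera_info, hand_in, trace, tip_of gives the robot as it stands.
- The arm moves only by the tool jog_arm, never from a script. Its argument "steps" is a list of rows, each an object with "fingers": the opening in per cent of the stroke, from 0 (shut) to 100 (fully open); "delta_pos": the shift along the world's x, y, z in mm, a list of three; "turn": the turn about the world's z in degrees. A call has 1 to 20 rows; each row is the pose to reach, as a shift and turn from the pose commanded when the call began; what a row does not reach only later rows make up. A row lasts 1/12 s, in which the tool goes at most 41.7 mm and 7.16 degrees, less where a joint would pass 70% of its speed; a pose out of reach is approached as far as the arm can. A call with a gripper value outside its range is refused whole. The fingers move at their own pace and stop on an object; the grip force is fixed at half the most. Time passes only in rows, so rows that repeat a pose let the fingers close. It gives the time, the measured TCP pose, the force and the opening at its end, in the units of the state.
- read_state(): the state, without advancing time (a new reading comes with each control period).
- capture(name): name is "scene" or "side" or "wrist"; returns the picture (384x512x3 uint8, red, green, blue); there is no depth.
- camera_info(name): a dict with "fov_y" (degrees; the focal length in pixels is half the picture's height over the tangent of half this angle, whatever the lens; pixels are square), "cx", "cy" (the principal point, pixels), "view" (4x4, takes a point from world to camera coordinates); the wrist camera has in their place "tool_from_camera" (4x4, takes a point from camera to tool coordinates, whose origin is the TCP and whose axes are the tool frame's). Camera axes: x right, y down, z forward; pixel columns grow to the right and rows downward; lengths in m; the calibration is good to about 2 mm. A picture is of the moment at which its call begins: read the wrist's pose just before it. camera_info takes no time and is no camera call.
- hand_in(): hands the job in, once; it reports no verdict.
Trained networks look in the newest picture that a camera, given by its name, has taken for a name from the list of things; names that differ only in an ending like _2 or _b are one class to them, and where a whole thing is asked for, a point or a joint stands for the part that bears it (a point fixed in the world has none). Each returns a list of dicts, best first, with "confidence" (0 to 1); they miss things now and then, are a little off and sometimes report something else, mostly with a low value. They report only what shows in the picture. A call takes as long as a camera call. They do not tell look-alikes from the thing itself.
- trace(target, camera): "mask" (384x512 bool, what is visible of it).
- tip_of(target, camera): "position" ([x, y, z] in m, in world coordinates, good to about 4 mm: a listed point, or the origin of a listed thing).
The state is a dict: "time_s": time; "joint_positions": joint angles; "qvel": joint speeds; "tau": joint torques, N m; "position": TCP position; "tcp_rot": TCP orientation; "force": force on the tool from outside, world axes, zero at the start; "moment": the same for the moment, N m; "opening": opening from 0.0 (shut) to 1.0 (fully open).
Only numpy, scipy, OpenCV 4.12 (cv2) and the standard library are available. Lean on these libraries where they do the work, as an engineer would, in place of code of your own. Each camera call takes 0.05 s, during which the arm holds its last target.

## Working session

There is one attempt and no reset: what is moved stays moved. The work goes in short steps, Python scripts to look and compute and a tool call to move; the robot and the scene stay as the last step left them, time stands still between calls to the robot, and variables do not carry over. Pictures are saved under pics/ and viewed, and the job is handed in when it is done.

Besides the shell and the picture viewer there is one more tool, called after "Call:" as name(argument=value, ...) on one line, values as JSON. jog_arm: Moves the arm, as the interface text tells. Its arguments: {"type":"object","properties":{"steps":{"type":"array","items":{"type":"object","properties":{"fingers":{"type":"number"},"delta_pos":{"type":"array","items":{"type":"number"}},"turn":{"type":"number"}}}}},"required":["steps"]}

```bash
ls; mkdir -p pics
python3 - <<'E'
from rig import *
import cv2
s=read_state();print(s)
for n in("scene","side","wrist"):
    im=capture(n);cv2.imwrite(f"pics/{n}0.png",im[:,:,::-1]);print(n,camera_info(n))
E
```

```text
pics
{'time_s': 0.0, 'joint_positions': array([ 5.58940274e+01,  3.02775915e+01,  8.21581328e+01, -7.07951595e-04,
        6.76905575e+01, -1.02273215e+01]), 'qvel': array([-0.06005947,  0.02098093, -0.02047157, -0.07558943,  0.04974333,
        0.034125  ]), 'tau': array([ 1.47881568e-03, -4.40036631e+01, -1.76594245e+01,  6.31992845e-02,
        5.81065868e-02, -1.71415581e-04]), 'position': array([0.25256688, 0.57090799, 0.23857666]), 'tcp_rot': array([[ 4.04795268e-01, -1.22639079e-03, -9.14406522e-01],
       [ 9.14404767e-01, -1.83135141e-03,  4.04796948e-01],
       [-2.17103892e-03, -9.99997571e-01,  3.80095198e-04]]), 'force': array([-1.05361261, -0.2060566 , -0.30572943]), 'moment': array([0.00728951, 0.0011044 , 0.00288237]), 'opening': 1.0002283744341973}
scene {'fov_y': 57.656371642633935, 'cx': 258.81487205894825, 'cy': 194.99632895616787, 'view': array([[-0.64221973,  0.76648097,  0.00779366,  0.35654559],
       [ 0.63491572,  0.53762534, -0.55483423, -0.31926257],
       [-0.42945994, -0.35137717, -0.83192442,  1.30959539],
       [ 0.        ,  0.        ,  0.        ,  1.        ]])}
side {'fov_y': 50.330244622526735, 'cx': 246.39041357632166, 'cy': 189.38022120719756, 'view': array([[-0.95597732,  0.29314601, -0.01314454,  0.54914367],
       [ 0.25861747,  0.82051853, -0.50977088, -0.1101587 ],
       [-0.13865196, -0.4907288 , -0.86020979,  1.62516346],
       [ 0.        ,  0.        ,  0.        ,  1.        ]])}
wrist {'fov_y': 67.33789034710637, 'cx': 258.8439692029778, 'cy': 194.69363668621781, 'tool_from_camera': array([[ 9.99999468e-01,  9.16948758e-04,  4.71644494e-04,
        -8.90883827e-05],
       [-1.72492316e-04, -3.02198494e-01,  9.53245006e-01,
        -1.43432161e-01],
       [ 1.01660708e-03, -9.53244580e-01, -3.02198175e-01,
         8.21981174e-02],
       [ 0.00000000e+00,  0.00000000e+00,  0.00000000e+00,
         1.00000000e+00]])}
```

View pics/scene0.png

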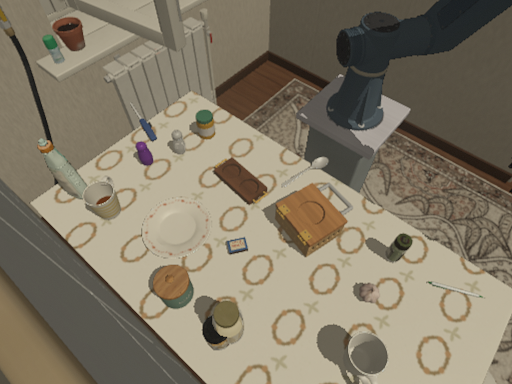

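View pics/side0.png

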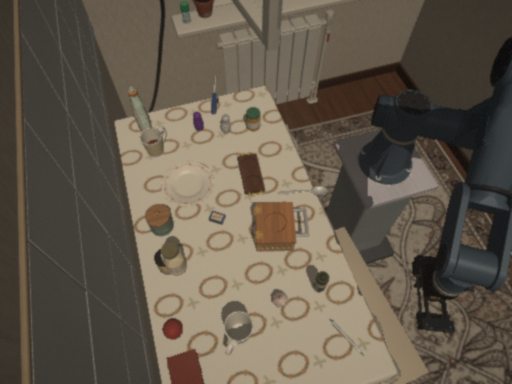

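View pics/wrist0.png

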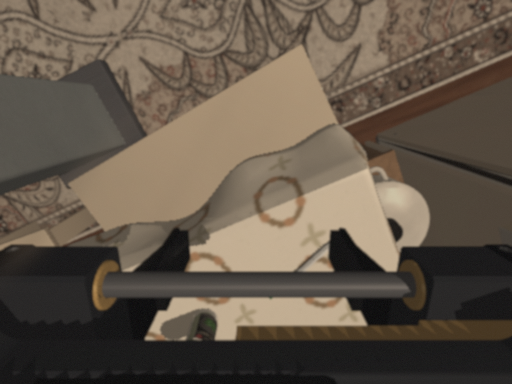

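Run:
```python
from rig import *
for n in("garlic_mid","mustard_mid","salt_mid","spice_mid","keeper","flap_bar","stand","matchbox"):
  for c in("scene","side"):
    print(n,c,[(r['position'].round(4) if hasattr(r['position'],'round') else r['position'],round(r['confidence'],2)) for r in tip_of(n,c)])
print(read_state()['time_s'])
```

```text
garlic_mid scene [([0.5838, 0.3982, 0.0237], 0.83)]
garlic_mid side [([0.5839, 0.3963, 0.0297], 0.48)]
mustard_mid scene [([0.4421, -0.3329, 0.0414], 0.85)]
mustard_mid side [([0.4466, -0.3341, 0.0436], 0.65)]
salt_mid scene [([0.5565, -0.3483, 0.0433], 0.8), ([0.6629, -0.3912, 0.0458], 0.61)]
salt_mid side [([0.5572, -0.3455, 0.0437], 0.71), ([0.6644, -0.3944, 0.0475], 0.64)]
spice_mid scene [([0.4449, 0.3945, 0.0516], 0.61)]
spice_mid side [([0.4416, 0.3927, 0.0519], 0.61)]
keeper scene [([0.5185, 0.1509, 0.0041], 0.67), ([0.701, 0.0443, 0.0048], 0.16)]
keeper side [([0.5209, 0.1514, -0.0034], 0.77), ([0.5837, 0.3976, 0.0284], 0.6)]
flap_bar scene [([0.4141, 0.1823, 0.0744], 0.73)]
flap_bar side [([0.4115, 0.1839, 0.0784], 0.94)]
stand scene [([0.5219, -0.1021, -0.0002], 0.92)]
stand side [([0.5245, -0.106, 0.0003], 0.67)]
matchbox scene [([0.7003, 0.0461, -0.0001], 0.67), ([0.4424, -0.3346, 0.0389], 0.34)]
matchbox side [([0.699, 0.0446, 0.0029], 0.61)]
0.95
```

The salt is the white shaker at (178,142); the purple one at (145,152) is the decoy. I'll check the candidates in a crop, then fit keeper and stand poses to the masks.

```bash
cat > h.py <<'E'
import numpy as np,cv2
from rig import *
from scipy.optimize import minimize
def K(ci):
    f=192/np.tan(np.radians(ci['fov_y']/2)); return f,ci['cx'],ci['cy']
def view(name,st=None):
    ci=camera_info(name)
    if name!='wrist': return K(ci),ci['view']
    st=st or read_state(); T=np.eye(4);T[:3,:3]=st['tcp_rot'];T[:3,3]=st['position']
    return K(ci),np.linalg.inv(T@ci['tool_from_camera'])
def proj(P,kv):
    (f,cx,cy),V=kv; c=np.asarray(P)@V[:3,:3].T+V[:3,3]
    return np.c_[f*c[:,0]/c[:,2]+cx,f*c[:,1]/c[:,2]+cy]
def ray(uv,kv,z):
    (f,cx,cy),V=kv; R=V[:3,:3];o=-R.T@V[:3,3]; d=R.T@np.array([(uv[0]-cx)/f,(uv[1]-cy)/f,1]); return o+d*(z-o[2])/d[2]
def box(x0,x1,y0,y1,z0,z1): return np.array([[x,y,z] for x in(x0,x1) for y in(y0,y1) for z in(z0,z1)])
S=8
def render(parts,p,kv):
    m=np.zeros((384,512),np.uint8)
    c,s=np.cos(p[2]),np.sin(p[2])
    for b in parts:
        w=np.c_[p[0]+c*b[:,0]-s*b[:,1],p[1]+s*b[:,0]+c*b[:,1],b[:,2]]
        h=cv2.convexHull(proj(w,kv).astype(np.float32))
        t=np.zeros_like(m); cv2.fillConvexPoly(t,np.round(h*16).astype(np.int32),255,cv2.LINE_AA,4); m=np.maximum(m,t)
    return m/255.
def fit(parts,p0,masks,kvs):
    def cost(p):
        return sum(np.abs(render(parts,p,k)-m).sum()/m.sum() for m,k in zip(masks,kvs))
    r=minimize(cost,p0,method='Nelder-Mead',options=dict(initial_simplex=np.array(p0)+np.array([[0,0,0],[.01,0,0],[0,.01,0],[0,0,.1]]),xatol=1e-5,fatol=1e-5))
    return r.x,r.fun
KEEP=[box(-.065,.065,-.075,.075,0,.07),box(-.067,.065,-.077,.077,.07,.084)]
STAND=[box(-.039,.039,-.084,.084,0,.022)]
E
python3 - <<'E'
from h import *
ims={n:capture(n) for n in("scene","side")}
for nm,parts,p0 in(("keeper",KEEP,[.52,.151,-.29]),("stand",STAND,[.523,-.104,.1])):
    ms=[];ks=[]
    for n in ims:
        r=trace(nm,n);print(nm,n,[(round(a['confidence'],2),a['mask'].sum()) for a in r]);ms.append(r[0]['mask'].astype(float));ks.append(view(n))
        cv2.imwrite(f'pics/m_{nm}_{n}.png',np.where(r[0]['mask'][...,None],ims[n],ims[n]//3)[:,:,::-1])
    print(fit(parts,p0,ms,ks)); [print(n,fit(parts,p0,[m],[k])) for n,m,k in zip(ims,ms,ks)]
a=cv2.resize(ims['scene'][100:290,120:440],None,fx=2.4,fy=2.4,interpolation=cv2.INTER_CUBIC)
cv2.imwrite('pics/c1.png',a[:,:,::-1])
k=[cv2.imread(f'pics/m_{a}_{b}.png')[80:280,130:380] for a in('keeper','stand') for b in('scene','side')]
cv2.imwrite('pics/m.png',np.vstack([np.hstack(k[:2]),np.hstack(k[2:])]))
E
```

```text
keeper scene [(0.6, np.int64(3469))]
keeper side [(0.89, np.int64(2062))]
(array([ 0.51701874,  0.15355119, -0.25756508]), np.float64(0.27038237684148686))
scene (array([ 0.5156662 ,  0.1525467 , -0.26255838]), np.float64(0.10975870313533312))
side (array([ 0.51977157,  0.1542543 , -0.27672143]), np.float64(0.15467944694851754))
stand scene [(0.58, np.int64(1280))]
stand side [(0.96, np.int64(863))]
(array([ 0.52485554, -0.10307873, -0.11687665]), np.float64(0.21341865258559972))
scene (array([ 0.52586058, -0.10614844, -0.14810811]), np.float64(0.11214154411764705))
side (array([ 0.52517215, -0.09936204, -0.10479463]), np.float64(0.08610637766114557))
```

View pics/c1.png

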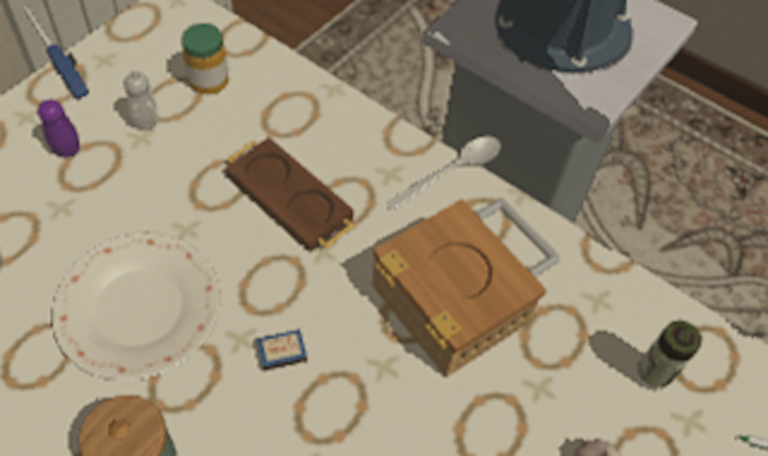

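View pics/m.png

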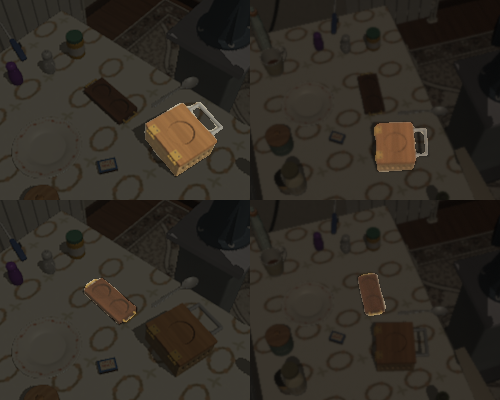

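Choices: mustard = yellow jar, green lid (205,124), not the cream jar at (228,320). Salt = white shaker (178,142), not the purple one. Spice = dark jar (400,247), not the black one at (217,330). Keeper = (310,218). The crop confirms all four. Moving above the bar for a closer look.

Call:
jog_arm(steps=[{"delta_pos":[40,-98,0],"turn":-20,"fingers":100},{"delta_pos":[80,-195,10],"turn":-40,"fingers":100},{"delta_pos":[120,-290,20],"turn":-60,"fingers":70},{"delta_pos":[165,-391,20],"turn":-82,"fingers":35},{"delta_pos":[165,-391,20],"turn":-82,"fingers":35},{"delta_pos":[165,-391,20],"turn":-82,"fingers":35},{"delta_pos":[165,-391,20],"turn":-82,"fingers":35},{"delta_pos":[165,-391,20],"turn":-82,"fingers":35},{"delta_pos":[165,-391,20],"turn":-82,"fingers":35},{"delta_pos":[165,-391,20],"turn":-82,"fingers":35},{"delta_pos":[165,-391,20],"turn":-82,"fingers":35},{"delta_pos":[165,-391,20],"turn":-82,"fingers":35},{"delta_pos":[165,-391,20],"turn":-82,"fingers":35},{"delta_pos":[165,-391,20],"turn":-82,"fingers":35},{"delta_pos":[165,-391,20],"turn":-82,"fingers":35}])

```text
time_s: 2.5
position: [0.4177, 0.1808, 0.2596]
tcp_rot: [[0.962, -0.0, 0.272], [-0.272, 0.0, 0.962], [-0.0, -1.0, 0.0]]
force: [-0.4, -0.7, -0.7]
opening: 0.356
```

Run:
```python
from h import *
s=read_state();print(s['position'],np.degrees(np.arctan2(s['tcp_rot'][1,0],s['tcp_rot'][0,0])),s['opening'],s['tcp_rot'][2])
im=capture('wrist');cv2.imwrite('pics/w1.png',im[:,:,::-1])
for n in("keeper","flap_bar","stand"):
    print(n,[(np.round(r['position'],4),round(r['confidence'],2)) for r in tip_of(n,'wrist')])
```

```text
[0.41771893 0.18084236 0.25957452] -15.759103307278183 0.3559944748268287 [-7.57975560e-05 -9.99999996e-01  5.40845018e-05]
keeper [(array([0.5203, 0.1572, 0.0026]), 0.71)]
flap_bar [(array([0.4134, 0.1885, 0.074 ]), 0.94), (array([6.976e-01, 4.270e-02, 1.000e-04]), 0.61)]
stand []
```

View pics/w1.png

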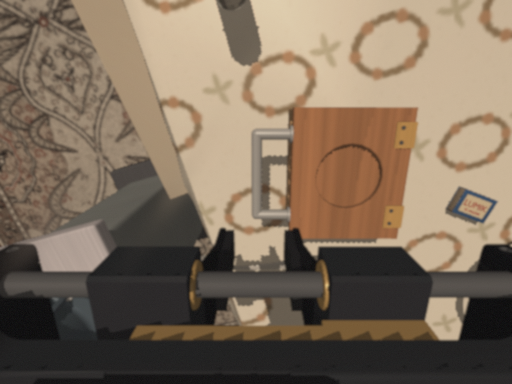

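Run:
```python
from h import *
im=cv2.imread('pics/w1.png')
a=cv2.resize(im[95:250,240:440],None,fx=3.8,fy=3.8,interpolation=cv2.INTER_CUBIC)
cv2.imwrite('pics/w1c.png',a)
```

```text
(no output)
```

View pics/w1c.png

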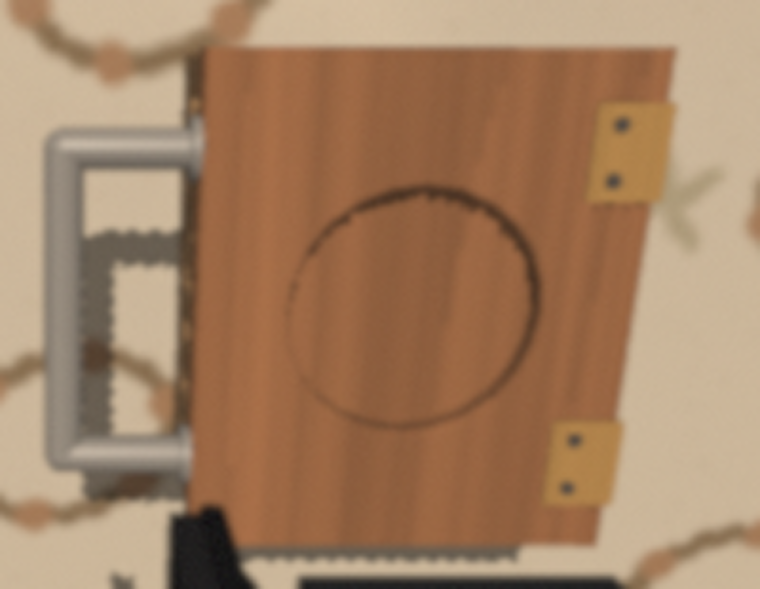

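Run:
```python
from h import *
from scipy.optimize import least_squares
kv=view('wrist')
c=lambda x,y:((x+.5)/3.8-.5+240,(y+.5)/3.8-.5+95)
pts=[((205,48),(-.067,.077,.084)),((676,48),(.065,.077,.084)),((596,546),(.065,-.077,.084)),((413.5,308),(-.001,0,.082)),((64,300),(-.107,0,.077))]
for p,l in pts: print(l,ray(c(*p),kv,l[2]).round(4))
W=np.array([ray(c(*p),kv,l[2])[:2] for p,l in pts]);L=np.array([l for _,l in pts])
def f(q):
    cc,s=np.cos(q[2]),np.sin(q[2]);return (np.c_[q[0]+cc*L[:,0]-s*L[:,1],q[1]+s*L[:,0]+cc*L[:,1]]-W).ravel()
r=least_squares(f,[.52,.15,-.28]);print(r.x,(r.fun*1000).round(1).reshape(-1,2))
q=r.x;cc,s=np.cos(q[2]),np.sin(q[2])
print('bar',q[0]-.107*cc,q[1]-.107*s,'deg',np.degrees(q[2]))
```

```text
(-0.067, 0.077, 0.084) [0.4759 0.2471 0.084 ]
(0.065, 0.077, 0.084) [0.6023 0.2115 0.084 ]
(0.065, -0.077, 0.084) [0.5606 0.0644 0.084 ]
(-0.001, 0, 0.082) [0.5189 0.1571 0.082 ]
(-0.107, 0, 0.077) [0.4179 0.1869 0.077 ]
[ 0.51949384  0.15610826 -0.28101493] [[ 0.6  1.6]
 [ 1.   0.5]
 [-0.  -0.3]
 [-0.4 -0.7]
 [-1.2 -1.1]]
bar 0.41669096923431126 0.1857826716907315 deg -16.100969557903504
```

Call:
jog_arm(steps=[{"delta_pos":[-1,5,-40],"fingers":38},{"delta_pos":[-1,5,-80],"fingers":38},{"delta_pos":[-1,5,-120],"fingers":38},{"delta_pos":[-1,5,-145],"fingers":38},{"delta_pos":[-1,5,-165],"fingers":38},{"delta_pos":[-1,5,-183],"fingers":38},{"delta_pos":[-1,5,-183],"fingers":38},{"delta_pos":[-1,5,-183],"fingers":38}])

```text
$.steps[0]: bad value
```

Run:
```python
from h import *
a=capture('scene')[150:270,260:400];b=capture('wrist')
cv2.imwrite('pics/g1.png',np.hstack([cv2.resize(a,(448,384)),b[:,150:400]])[:,:,::-1])
```

```text
(no output)
```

View pics/g1.png

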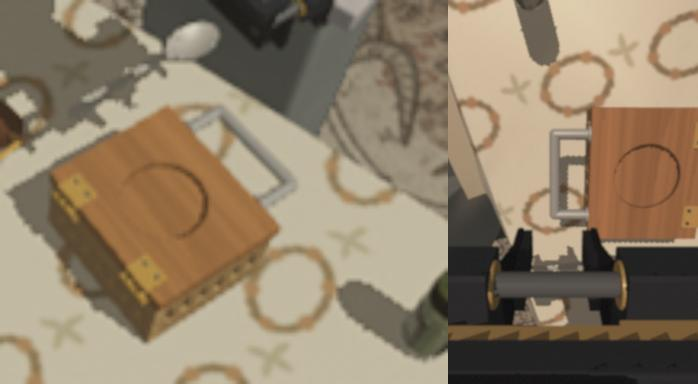

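All three keys are needed in each row.

Call:
jog_arm(steps=[{"delta_pos":[-1,5,-40],"turn":0,"fingers":38},{"delta_pos":[-1,5,-80],"turn":0,"fingers":38},{"delta_pos":[-1,5,-120],"turn":0,"fingers":38},{"delta_pos":[-1,5,-145],"turn":0,"fingers":38},{"delta_pos":[-1,5,-165],"turn":0,"fingers":38},{"delta_pos":[-1,5,-183],"turn":0,"fingers":38},{"delta_pos":[-1,5,-183],"turn":0,"fingers":38},{"delta_pos":[-1,5,-183],"turn":0,"fingers":38}])

```text
time_s: 3.47
position: [0.4165, 0.1856, 0.076]
tcp_rot: [[0.962, -0.002, 0.273], [-0.273, -0.0, 0.962], [-0.002, -1.0, -0.001]]
force: [-0.1, -0.5, -0.2]
opening: 0.38
```

Run:
```python
from h import *
a=capture('scene')[150:270,260:400];b=capture('wrist')
cv2.imwrite('pics/g1.png',np.hstack([cv2.resize(a,(448,384)),b[:,150:400]])[:,:,::-1])
```

```text
(no output)
```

View pics/g1.png

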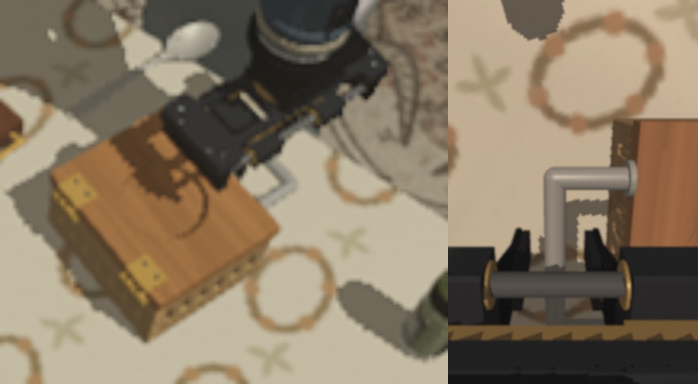

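Call:
jog_arm(steps=[{"delta_pos":[-1,1,0],"turn":0,"fingers":0},{"delta_pos":[-1,1,0],"turn":0,"fingers":0},{"delta_pos":[-1,1,0],"turn":0,"fingers":0},{"delta_pos":[-1,1,0],"turn":0,"fingers":0},{"delta_pos":[-1,1,0],"turn":0,"fingers":0}])

```text
time_s: 3.98
position: [0.4163, 0.1866, 0.0771]
tcp_rot: [[0.962, 0.001, 0.274], [-0.274, 0.0, 0.962], [0.001, -1.0, 0.001]]
force: [-0.9, 1.2, 4.3]
opening: 0.127
```

Run:
```python
import numpy as np
r=172.1;a0=np.arctan2(7,172)
for t in np.arange(.1,1.71,.1):
    d=r*(np.cos(a0)-np.cos(t+a0));z=r*(np.sin(t+a0)-np.sin(a0));print(round(t,2),(d*.9608).round(),(-d*.2773).round(),z.round())
```

```text
0.1 1.0 -0.0 17.0
0.2 5.0 -1.0 34.0
0.3 9.0 -3.0 51.0
0.4 16.0 -5.0 66.0
0.5 23.0 -7.0 82.0
0.6 33.0 -9.0 96.0
0.7 43.0 -12.0 109.0
0.8 55.0 -16.0 121.0
0.9 68.0 -20.0 132.0
1.0 82.0 -24.0 141.0
1.1 96.0 -28.0 149.0
1.2 112.0 -32.0 156.0
1.3 128.0 -37.0 161.0
1.4 144.0 -41.0 164.0
1.5 160.0 -46.0 165.0
1.6 177.0 -51.0 165.0
1.7 193.0 -56.0 163.0
```

Call:
jog_arm(steps=[{"delta_pos":[1,0,9],"turn":0,"fingers":0},{"delta_pos":[1,0,17],"turn":0,"fingers":0},{"delta_pos":[5,-1,34],"turn":0,"fingers":0},{"delta_pos":[9,-3,51],"turn":0,"fingers":0},{"delta_pos":[16,-5,66],"turn":0,"fingers":0},{"delta_pos":[23,-7,82],"turn":0,"fingers":0},{"delta_pos":[33,-9,96],"turn":0,"fingers":0},{"delta_pos":[43,-12,109],"turn":0,"fingers":0},{"delta_pos":[55,-16,121],"turn":0,"fingers":0},{"delta_pos":[68,-20,132],"turn":0,"fingers":0},{"delta_pos":[82,-24,141],"turn":0,"fingers":0},{"delta_pos":[96,-28,149],"turn":0,"fingers":0},{"delta_pos":[112,-32,156],"turn":0,"fingers":0}])

```text
time_s: 5.07
position: [0.524, 0.1557, 0.2343]
tcp_rot: [[0.962, -0.008, 0.273], [-0.273, 0.002, 0.962], [-0.008, -1.0, -0.0]]
force: [-4.7, 0.9, 2.9]
opening: 0.126
```

Call:
jog_arm(steps=[{"delta_pos":[16,-5,5],"turn":0,"fingers":0},{"delta_pos":[32,-9,8],"turn":0,"fingers":0},{"delta_pos":[48,-14,9],"turn":0,"fingers":0},{"delta_pos":[65,-19,9],"turn":0,"fingers":0},{"delta_pos":[65,-19,9],"turn":0,"fingers":0},{"delta_pos":[65,-19,9],"turn":0,"fingers":0}])

```text
time_s: 5.57
position: [0.5941, 0.1354, 0.2426]
tcp_rot: [[0.962, 0.003, 0.274], [-0.274, 0.0, 0.962], [0.003, -1.0, 0.001]]
force: [1.4, 0.3, 4.7]
opening: 0.126
```

Run:
```python
from h import *
a=capture('scene')[120:280,240:420];b=capture('side')[160:280,200:350]
cv2.imwrite('pics/g2.png',np.hstack([cv2.resize(a,(400,384)),cv2.resize(b,(390,384))])[:,:,::-1])
print(read_state()['force'])
```

```text
[1.6025741  0.09350194 4.40174722]
```

View pics/g2.png

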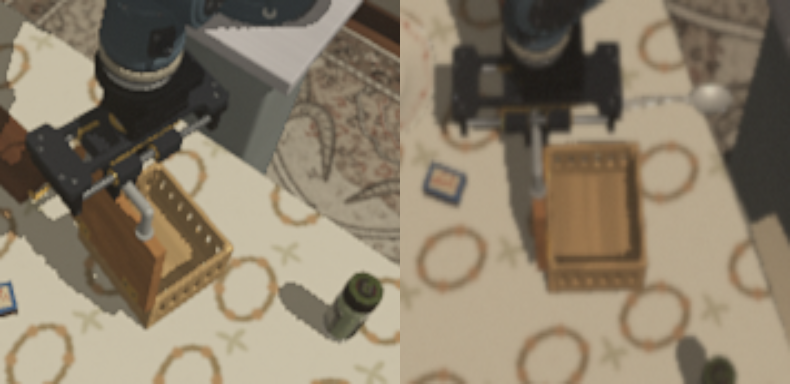

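Call:
jog_arm(steps=[{"delta_pos":[0,0,0],"turn":0,"fingers":40},{"delta_pos":[0,0,0],"turn":0,"fingers":40},{"delta_pos":[0,0,0],"turn":0,"fingers":40},{"delta_pos":[0,0,0],"turn":0,"fingers":40},{"delta_pos":[0,0,20],"turn":0,"fingers":40},{"delta_pos":[0,0,55],"turn":0,"fingers":40},{"delta_pos":[0,25,70],"turn":7,"fingers":100},{"delta_pos":[-2,55,70],"turn":14,"fingers":100},{"delta_pos":[-4,90,70],"turn":21,"fingers":100},{"delta_pos":[-6,125,60],"turn":28,"fingers":100},{"delta_pos":[-8,160,50],"turn":35,"fingers":100},{"delta_pos":[-9,195,30],"turn":42,"fingers":100},{"delta_pos":[-10,230,0],"turn":49,"fingers":100},{"delta_pos":[-10,262,-22],"turn":56,"fingers":100},{"delta_pos":[-10,262,-22],"turn":63,"fingers":100},{"delta_pos":[-10,262,-22],"turn":70,"fingers":100},{"delta_pos":[-10,262,-22],"turn":77,"fingers":100},{"delta_pos":[-10,262,-22],"turn":84,"fingers":100},{"delta_pos":[-10,262,-22],"turn":90,"fingers":100},{"delta_pos":[-10,262,-22],"turn":90,"fingers":100}])

```text
time_s: 7.33
position: [0.5823, 0.3973, 0.2187]
tcp_rot: [[0.272, -0.002, -0.962], [0.962, -0.001, 0.272], [-0.001, -1.0, 0.001]]
force: [0.4, 0.6, -0.1]
opening: 1.002
```

Run:
```python
from h import *
s=read_state();print(s['position'],s['time_s'],s['opening'])
im=capture('wrist');cv2.imwrite('pics/w2.png',im[:,:,::-1])
for n in("garlic_mid","spice_mid"):
    print(n,[(np.round(r['position'],4),round(r['confidence'],2)) for r in tip_of(n,'wrist')])
m=trace('garlic_mid','wrist')[0]['mask'];ys,xs=np.nonzero(m);print(xs.min(),xs.max(),ys.min(),ys.max(),ray((xs.mean(),ys.mean()),view('wrist',s),.026))
```

```text
[0.58228522 0.39732462 0.21866239] 7.3333 1.0016396759415063
garlic_mid [(array([0.5886, 0.3986, 0.0318]), 0.93)]
spice_mid [(array([0.4416, 0.3932, 0.051 ]), 0.92)]
236 279 155 195 [0.58150355 0.3956104  0.026     ]
```

View pics/w2.png

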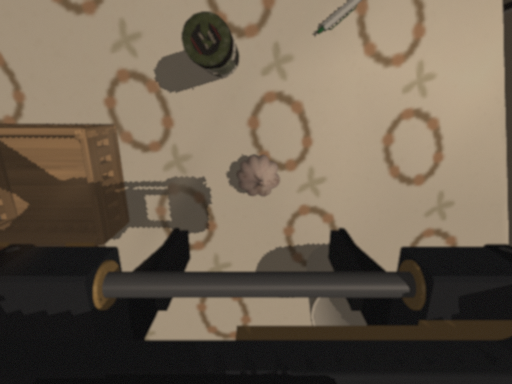

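Run:
```python
from h import *
for z in(0,.09): print(ray((366,352),view('scene'),z),ray((238,322),view('side'),z), ray((335,310),view('wrist'),z))
```

```text
[0.70669012 0.46479804 0.        ] [0.73261215 0.42369578 0.        ] [0.82145974 0.44861607 0.        ]
[0.7351292  0.45428205 0.09      ] [0.73569285 0.44392522 0.09      ] [0.74263215 0.44145764 0.09      ]
```

Call:
jog_arm(steps=[{"delta_pos":[1,-1,-40],"turn":0,"fingers":100},{"delta_pos":[1,-1,-80],"turn":0,"fingers":100},{"delta_pos":[1,-1,-120],"turn":0,"fingers":100},{"delta_pos":[1,-1,-155],"turn":0,"fingers":100},{"delta_pos":[1,-1,-180],"turn":0,"fingers":100},{"delta_pos":[1,-1,-197],"turn":0,"fingers":100},{"delta_pos":[1,-1,-197],"turn":0,"fingers":90},{"delta_pos":[1,-1,-197],"turn":0,"fingers":0},{"delta_pos":[1,-1,-197],"turn":0,"fingers":0},{"delta_pos":[1,-1,-197],"turn":0,"fingers":0},{"delta_pos":[1,-1,-197],"turn":0,"fingers":0},{"delta_pos":[1,-1,-197],"turn":0,"fingers":0},{"delta_pos":[1,-1,-197],"turn":0,"fingers":0}])

```text
time_s: 8.62
position: [0.5842, 0.3967, 0.0233]
tcp_rot: [[0.274, 0.001, -0.962], [0.962, 0.001, 0.274], [0.001, -1.0, -0.001]]
force: [-0.0, -0.9, 2.3]
opening: 0.58
```

Call:
jog_arm(steps=[{"delta_pos":[0,0,40],"turn":0,"fingers":0},{"delta_pos":[0,0,80],"turn":0,"fingers":0},{"delta_pos":[-4,-12,120],"turn":0,"fingers":0},{"delta_pos":[-15,-42,130],"turn":0,"fingers":0},{"delta_pos":[-28,-80,130],"turn":0,"fingers":0},{"delta_pos":[-41,-118,130],"turn":0,"fingers":0},{"delta_pos":[-54,-156,130],"turn":0,"fingers":0},{"delta_pos":[-67,-194,130],"turn":0,"fingers":0},{"delta_pos":[-77,-223,130],"turn":0,"fingers":0},{"delta_pos":[-82,-236,130],"turn":0,"fingers":0},{"delta_pos":[-82,-236,110],"turn":0,"fingers":0},{"delta_pos":[-82,-236,80],"turn":0,"fingers":0},{"delta_pos":[-82,-236,50],"turn":0,"fingers":0},{"delta_pos":[-82,-236,30],"turn":0,"fingers":0},{"delta_pos":[-82,-236,15],"turn":0,"fingers":0},{"delta_pos":[-82,-236,12],"turn":0,"fingers":0},{"delta_pos":[-82,-236,12],"turn":0,"fingers":0}])

```text
time_s: 10.03
position: [0.502, 0.1609, 0.034]
tcp_rot: [[0.274, -0.001, -0.962], [0.962, 0.0, 0.274], [-0.0, -1.0, 0.001]]
force: [0.0, 0.1, 0.4]
opening: 0.581
```

Run:
```python
from h import *
a=capture('scene')[120:280,240:420];b=capture('side')[160:280,200:350]
cv2.imwrite('pics/g3.png',np.hstack([cv2.resize(a,(400,384)),cv2.resize(b,(390,384))])[:,:,::-1])
```

```text
(no output)
```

View pics/g3.png

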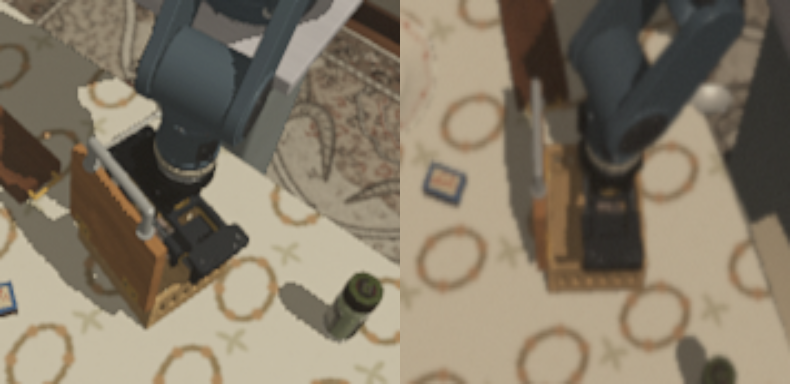

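Call:
jog_arm(steps=[{"delta_pos":[0,0,0],"turn":0,"fingers":80},{"delta_pos":[0,0,0],"turn":0,"fingers":80},{"delta_pos":[0,0,0],"turn":0,"fingers":80},{"delta_pos":[0,0,0],"turn":0,"fingers":80},{"delta_pos":[0,0,15],"turn":0,"fingers":80},{"delta_pos":[0,0,50],"turn":0,"fingers":80},{"delta_pos":[0,0,90],"turn":0,"fingers":80},{"delta_pos":[0,0,130],"turn":0,"fingers":80},{"delta_pos":[0,0,170],"turn":0,"fingers":80},{"delta_pos":[0,0,210],"turn":0,"fingers":80},{"delta_pos":[0,0,250],"turn":0,"fingers":80},{"delta_pos":[0,0,285],"turn":0,"fingers":80},{"delta_pos":[0,0,285],"turn":0,"fingers":80}])

```text
time_s: 11.22
position: [0.5059, 0.161, 0.3277]
tcp_rot: [[0.273, 0.017, -0.962], [0.962, 0.002, 0.273], [0.006, -1.0, -0.015]]
force: [0.7, 0.8, 1.1]
opening: 0.802
```

Run:
```python
from h import *
s=read_state();print(s['position'],s['time_s'],s['opening'])
im=capture('wrist');cv2.imwrite('pics/w3.png',im[:,:,::-1]);capture('side');capture('scene')
for n in("garlic_mid","flap_bar"):
  for c in('wrist','side','scene'):
    print(n,c,[(np.round(r['position'],4),round(r['confidence'],2)) for r in tip_of(n,c)])
```

```text
[0.5058885  0.16103677 0.32768205] 11.2167 0.801709001556629
garlic_mid wrist [(array([0.5028, 0.1604, 0.0404]), 0.87)]
garlic_mid side [(array([ 0.555 , -0.3492,  0.0412]), 0.66), (array([0.5054, 0.162 , 0.0363]), 0.62)]
garlic_mid scene [(array([0.5046, 0.1623, 0.0353]), 0.41)]
flap_bar wrist [(array([0.5942, 0.1343, 0.2401]), 0.95)]
flap_bar side [(array([0.5866, 0.1321, 0.2419]), 0.53)]
flap_bar scene [(array([0.5907, 0.1283, 0.237 ]), 0.64)]
```

View pics/w3.png

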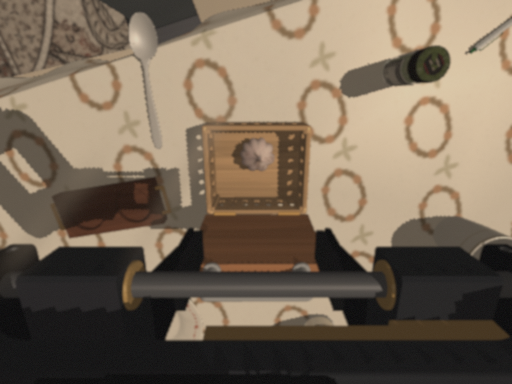

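Call:
jog_arm(steps=[{"delta_pos":[10,-3,0],"turn":-7,"fingers":40},{"delta_pos":[20,-6,0],"turn":-14,"fingers":40},{"delta_pos":[30,-9,0],"turn":-21,"fingers":40},{"delta_pos":[40,-12,0],"turn":-28,"fingers":40},{"delta_pos":[50,-15,0],"turn":-35,"fingers":40},{"delta_pos":[60,-17,0],"turn":-42,"fingers":40},{"delta_pos":[70,-20,0],"turn":-49,"fingers":40},{"delta_pos":[80,-23,0],"turn":-56,"fingers":40},{"delta_pos":[92,-26,0],"turn":-63,"fingers":40},{"delta_pos":[92,-26,0],"turn":-70,"fingers":40},{"delta_pos":[92,-26,0],"turn":-77,"fingers":40},{"delta_pos":[92,-26,0],"turn":-84,"fingers":40},{"delta_pos":[92,-26,0],"turn":-90,"fingers":40},{"delta_pos":[92,-26,0],"turn":-90,"fingers":40},{"delta_pos":[92,-26,-35],"turn":-90,"fingers":40},{"delta_pos":[92,-26,-60],"turn":-90,"fingers":40},{"delta_pos":[92,-26,-77],"turn":-90,"fingers":40},{"delta_pos":[92,-26,-77],"turn":-90,"fingers":40}])

```text
time_s: 13.17
position: [0.5909, 0.1343, 0.2377]
tcp_rot: [[0.962, -0.01, 0.271], [-0.271, -0.0, 0.963], [-0.01, -1.0, -0.003]]
force: [-0.2, -0.3, 0.4]
opening: 0.401
```

Run:
```python
from h import *
print(read_state()['force'])
im=capture('wrist');cv2.imwrite('pics/w4.png',im[:,:,::-1])
```

```text
[-0.15046258 -0.31720579  0.37911149]
```

View pics/w4.png

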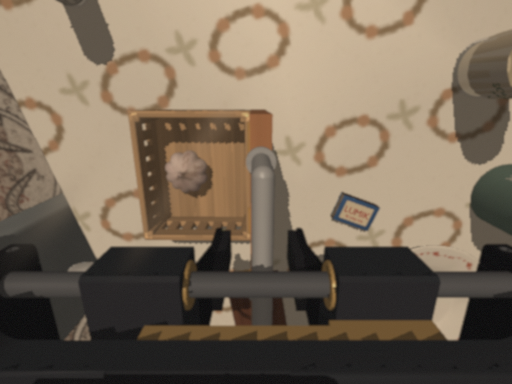

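Call:
jog_arm(steps=[{"delta_pos":[0,0,0],"turn":0,"fingers":0},{"delta_pos":[0,0,0],"turn":0,"fingers":0},{"delta_pos":[0,0,0],"turn":0,"fingers":0},{"delta_pos":[0,0,0],"turn":0,"fingers":0},{"delta_pos":[0,0,0],"turn":0,"fingers":0},{"delta_pos":[-17,5,0],"turn":0,"fingers":0},{"delta_pos":[-33,10,-1],"turn":0,"fingers":0},{"delta_pos":[-49,14,-4],"turn":0,"fingers":0},{"delta_pos":[-65,19,-9],"turn":0,"fingers":0},{"delta_pos":[-81,23,-16],"turn":0,"fingers":0},{"delta_pos":[-95,27,-24],"turn":0,"fingers":0},{"delta_pos":[-109,31,-33],"turn":0,"fingers":0},{"delta_pos":[-122,35,-44],"turn":0,"fingers":0},{"delta_pos":[-134,39,-56],"turn":0,"fingers":0},{"delta_pos":[-144,42,-69],"turn":0,"fingers":0},{"delta_pos":[-154,44,-83],"turn":0,"fingers":0},{"delta_pos":[-161,46,-99],"turn":0,"fingers":0},{"delta_pos":[-168,48,-114],"turn":0,"fingers":0},{"delta_pos":[-172,50,-131],"turn":0,"fingers":0},{"delta_pos":[-174,51,-143],"turn":0,"fingers":0}])

```text
time_s: 14.88
position: [0.4191, 0.1856, 0.0992]
tcp_rot: [[0.962, -0.001, 0.273], [-0.273, -0.0, 0.962], [-0.001, -1.0, -0.001]]
force: [-1.6, -1.3, 1.5]
opening: 0.127
```

Call:
jog_arm(steps=[{"delta_pos":[-2,0,-8],"turn":0,"fingers":0},{"delta_pos":[-3,0,-16],"turn":0,"fingers":0},{"delta_pos":[-3,0,-22],"turn":0,"fingers":0},{"delta_pos":[-3,0,-23],"turn":0,"fingers":0},{"delta_pos":[-3,0,-23],"turn":0,"fingers":0},{"delta_pos":[-3,0,-23],"turn":0,"fingers":0}])

```text
time_s: 15.38
position: [0.4164, 0.1861, 0.0763]
tcp_rot: [[0.962, -0.002, 0.274], [-0.274, 0.001, 0.962], [-0.002, -1.0, 0.0]]
force: [-1.6, 6.0, -1.3]
opening: 0.124
```

Call:
jog_arm(steps=[{"delta_pos":[0,0,-2],"turn":0,"fingers":0},{"delta_pos":[0,0,-3],"turn":0,"fingers":0},{"delta_pos":[0,0,-3],"turn":0,"fingers":0}])

```text
time_s: 15.63
position: [0.4162, 0.1861, 0.0734]
tcp_rot: [[0.962, -0.002, 0.274], [-0.274, 0.001, 0.962], [-0.002, -1.0, 0.0]]
force: [-2.5, 5.0, -1.9]
opening: 0.121
```

Call:
jog_arm(steps=[{"delta_pos":[0,0,-1],"turn":0,"fingers":38},{"delta_pos":[0,0,-1],"turn":0,"fingers":38},{"delta_pos":[0,0,-1],"turn":0,"fingers":38},{"delta_pos":[0,0,-1],"turn":0,"fingers":38},{"delta_pos":[0,0,40],"turn":0,"fingers":38},{"delta_pos":[0,0,80],"turn":0,"fingers":38},{"delta_pos":[0,0,120],"turn":0,"fingers":38},{"delta_pos":[1,-5,160],"turn":0,"fingers":38},{"delta_pos":[1,-5,185],"turn":0,"fingers":38},{"delta_pos":[1,-5,185],"turn":0,"fingers":38}])

```text
time_s: 16.47
position: [0.4218, 0.1809, 0.2642]
tcp_rot: [[0.962, 0.013, 0.274], [-0.274, 0.002, 0.962], [0.012, -1.0, 0.006]]
force: [0.4, 0.1, 0.0]
opening: 0.381
```

Run:
```python
from h import *
s=read_state();print(s['position'],s['time_s'])
im=capture('wrist');cv2.imwrite('pics/w5.png',im[:,:,::-1])
print([(np.round(r['position'],4),round(r['confidence'],2)) for r in tip_of('flap_bar','wrist')])
a=cv2.resize(im[95:250,240:440],None,fx=3.8,fy=3.8,interpolation=cv2.INTER_CUBIC)
cv2.imwrite('pics/w5c.png',a[:,:,::-1])
```

```text
[0.42184831 0.18087043 0.26419556] 16.4667
[(array([0.4156, 0.1861, 0.0713]), 0.68)]
```

View pics/w5c.png

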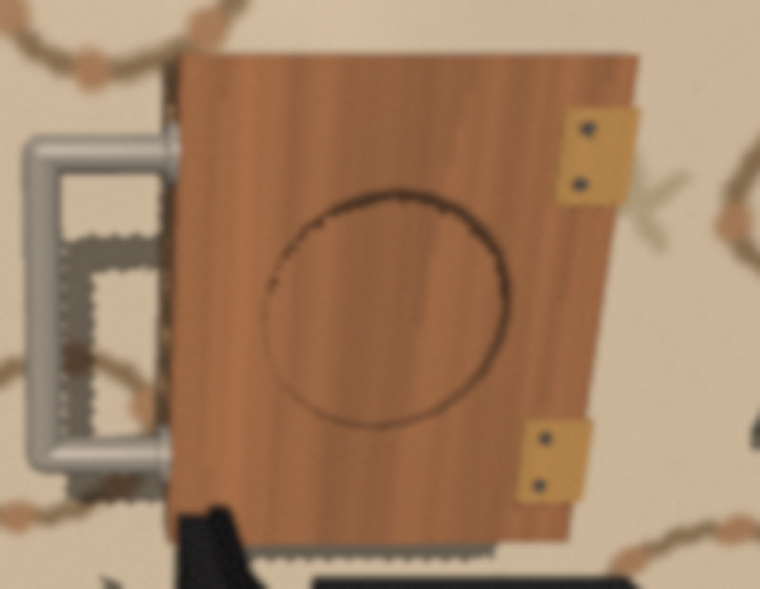

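Call:
jog_arm(steps=[{"delta_pos":[25,-5,-30],"turn":0,"fingers":0},{"delta_pos":[49,-10,-60],"turn":0,"fingers":0},{"delta_pos":[49,-10,-95],"turn":0,"fingers":0},{"delta_pos":[49,-10,-125],"turn":0,"fingers":0},{"delta_pos":[49,-10,-145],"turn":0,"fingers":0},{"delta_pos":[49,-10,-152],"turn":0,"fingers":0},{"delta_pos":[49,-10,-152],"turn":0,"fingers":0}])

```text
time_s: 17.15
position: [0.4648, 0.17, 0.1036]
tcp_rot: [[0.962, -0.007, 0.274], [-0.274, -0.001, 0.962], [-0.006, -1.0, -0.003]]
force: [0.5, 0.9, -0.8]
opening: 0.015
```

Call:
jog_arm(steps=[{"delta_pos":[0,0,-2],"turn":0,"fingers":0},{"delta_pos":[0,0,-4],"turn":0,"fingers":0},{"delta_pos":[0,0,-4],"turn":0,"fingers":0}])

```text
time_s: 17.4
position: [0.4675, 0.1706, 0.1033]
tcp_rot: [[0.962, 0.002, 0.273], [-0.273, 0.0, 0.962], [0.002, -1.0, 0.001]]
force: [0.2, -0.4, 0.1]
opening: 0.005
```

Call:
jog_arm(steps=[{"delta_pos":[0,0,-1],"turn":0,"fingers":0},{"delta_pos":[0,0,-2],"turn":0,"fingers":0},{"delta_pos":[0,0,-2],"turn":0,"fingers":0}])

```text
time_s: 17.65
position: [0.4675, 0.1706, 0.1014]
tcp_rot: [[0.962, 0.002, 0.274], [-0.274, 0.0, 0.962], [0.002, -1.0, 0.001]]
force: [-0.6, -0.4, 3.0]
opening: 0.009
```

Call:
jog_arm(steps=[{"delta_pos":[0,0,-1],"turn":0,"fingers":0},{"delta_pos":[0,0,-2],"turn":0,"fingers":0},{"delta_pos":[0,0,-2],"turn":0,"fingers":0}])

```text
time_s: 17.9
position: [0.4676, 0.1706, 0.1012]
tcp_rot: [[0.962, 0.003, 0.273], [-0.273, 0.0, 0.962], [0.002, -1.0, 0.001]]
force: [-2.5, -0.6, 20.8]
opening: 0.005
```

Call:
jog_arm(steps=[{"delta_pos":[0,0,40],"turn":0,"fingers":0},{"delta_pos":[5,-20,80],"turn":2,"fingers":50},{"delta_pos":[13,-60,105],"turn":4,"fingers":100},{"delta_pos":[21,-100,125],"turn":6,"fingers":100},{"delta_pos":[29,-140,125],"turn":8,"fingers":100},{"delta_pos":[37,-180,125],"turn":9,"fingers":100},{"delta_pos":[45,-220,125],"turn":9,"fingers":100},{"delta_pos":[52,-260,125],"turn":9,"fingers":100},{"delta_pos":[57,-280,125],"turn":9,"fingers":100},{"delta_pos":[57,-280,125],"turn":9,"fingers":100},{"delta_pos":[57,-280,125],"turn":9,"fingers":100},{"delta_pos":[57,-280,125],"turn":9,"fingers":100}])

```text
time_s: 18.9
position: [0.5232, -0.1089, 0.2233]
tcp_rot: [[0.993, -0.001, 0.12], [-0.12, 0.001, 0.993], [-0.001, -1.0, 0.001]]
force: [-0.7, -0.0, -0.2]
opening: 0.757
```

Run:
```python
from h import *
s=read_state();print(s['position'],s['time_s'])
im=capture('wrist');np.save('w6.npy',im);cv2.imwrite('pics/w6.png',im[:,:,::-1])
print([(np.round(r['position'],4),round(r['confidence'],2)) for r in tip_of('stand','wrist')])
a=cv2.resize(im[60:250,190:400],None,fx=3.6,fy=3.1,interpolation=cv2.INTER_CUBIC)
cv2.imwrite('pics/w6c.png',a[:,:,::-1])
```

```text
[ 0.5232074  -0.10890371  0.22330652] 18.9
[(array([ 0.5201, -0.0982, -0.0034]), 0.86)]
```

View pics/w6.png

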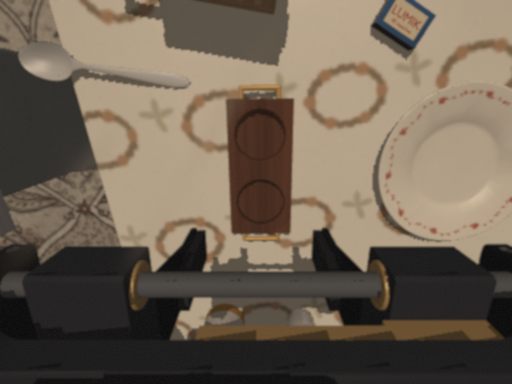

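Run:
```python
import numpy as np,cv2
im=np.load('w6.npy')
a=cv2.resize(im[80:250,200:320],None,fx=5,fy=3.5,interpolation=cv2.INTER_CUBIC).astype(float)
cv2.imwrite('pics/w6c.png',np.clip(a*2,0,255)[:,:,::-1])
```

```text
[ WARN:0@0.074] global loadsave.cpp:1063 imwrite_ Unsupported depth image for selected encoder is fallbacked to CV_8U.
```

View pics/w6c.png

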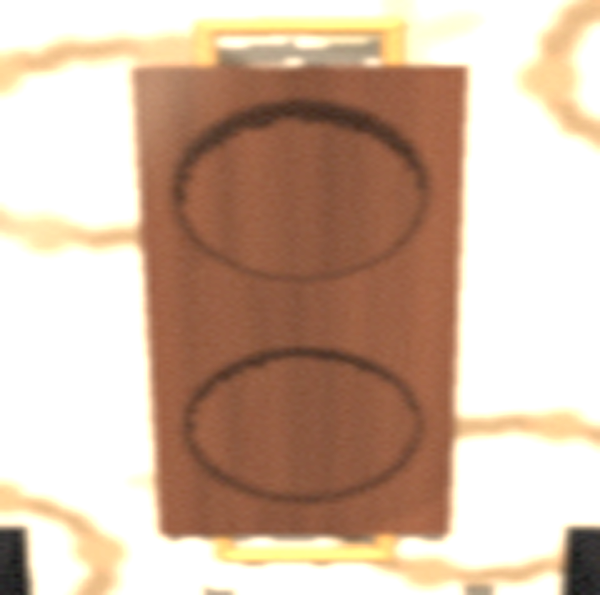

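```bash
cat >> h.py <<'E'
def se2(L,W):
    from scipy.optimize import least_squares
    f=lambda q:(np.c_[q[0]+np.cos(q[2])*L[:,0]-np.sin(q[2])*L[:,1],q[1]+np.sin(q[2])*L[:,0]+np.cos(q[2])*L[:,1]]-W).ravel()
    r=least_squares(f,[.52,0,-.1]);return r.x,(r.fun*1000).round(1).reshape(-1,2)
E
python3 - <<'E'
from h import *
kv=view('wrist')
c=lambda x,y:(200+(x+.5)/5-.5,80+(y+.5)/3.5-.5)
L=np.array([(-.039,.084),(.039,.084),(.039,-.084),(-.039,-.084),(0,.042),(0,-.042)])
W=np.array([ray(c(*p),kv,.022)[:2] for p in[(133,67),(467,67),(448,538),(160,538),(302,191),(303.5,424)]])
q,r=se2(L,W);print(q,r)
for y in(.042,-.042): print(q[0]-np.sin(q[2])*y,q[1]+np.cos(q[2])*y)
capture('scene');capture('side')
for n in('salt_mid','mustard_mid'):
  for cc in('scene','side'): print(n,[(np.round(r['position'],4),round(r['confidence'],2)) for r in tip_of(n,cc)])
E
```

```text
[ 0.5264488  -0.10295416 -0.11170835] [[-0.8  1.1]
 [ 1.4  1.3]
 [ 1.3  0.7]
 [-1.2  0.5]
 [-0.3 -1.2]
 [-0.4 -2.4]]
0.5311307960284365 -0.06121593821836873
0.5217667977834747 -0.14469237523426173
salt_mid [(array([ 0.6633, -0.3936,  0.0451]), 0.78), (array([ 0.5571, -0.3489,  0.0439]), 0.74)]
salt_mid [(array([ 0.6616, -0.3927,  0.0491]), 0.7)]
mustard_mid [(array([0.4446, 0.3965, 0.0514]), 0.7), (array([ 0.4416, -0.334 ,  0.0396]), 0.48)]
mustard_mid []
```

Call:
jog_arm(steps=[{"delta_pos":[6,-40,10],"turn":0,"fingers":100},{"delta_pos":[12,-80,10],"turn":0,"fingers":100},{"delta_pos":[18,-120,10],"turn":0,"fingers":100},{"delta_pos":[24,-160,10],"turn":0,"fingers":100},{"delta_pos":[28,-200,10],"turn":0,"fingers":100},{"delta_pos":[33,-230,10],"turn":0,"fingers":100},{"delta_pos":[33,-238,10],"turn":0,"fingers":100},{"delta_pos":[33,-238,10],"turn":0,"fingers":100},{"delta_pos":[33,-238,10],"turn":0,"fingers":100}])

```text
time_s: 20.05
position: [0.5565, -0.3466, 0.233]
tcp_rot: [[0.993, -0.001, 0.12], [-0.12, 0.002, 0.993], [-0.001, -1.0, 0.002]]
force: [0.2, 0.2, 0.7]
opening: 1.002
```

Run:
```python
from h import *
s=read_state();print(s['position'],s['time_s'])
im=capture('wrist');cv2.imwrite('pics/w7.png',im[:,:,::-1])
for n in('salt_mid','mustard_mid'):
 print([(np.round(r['position'],4),round(r['confidence'],2)) for r in tip_of(n,'wrist')])
```

```text
[ 0.55646311 -0.34662199  0.23296882] 20.05
[(array([ 0.6653, -0.3957,  0.0456]), 0.82), (array([ 0.5542, -0.3484,  0.0457]), 0.69)]
[(array([ 0.4422, -0.3356,  0.0422]), 0.8)]
```

View pics/w7.png

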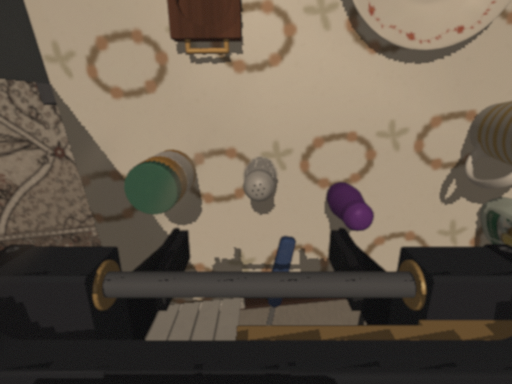

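Call:
jog_arm(steps=[{"delta_pos":[0,-1,-40],"turn":0,"fingers":100},{"delta_pos":[0,-1,-80],"turn":0,"fingers":100},{"delta_pos":[0,-1,-115],"turn":0,"fingers":100},{"delta_pos":[0,-1,-145],"turn":0,"fingers":100},{"delta_pos":[0,-1,-170],"turn":0,"fingers":100},{"delta_pos":[0,-1,-187],"turn":0,"fingers":100},{"delta_pos":[0,-1,-187],"turn":0,"fingers":100},{"delta_pos":[0,-1,-187],"turn":0,"fingers":0},{"delta_pos":[0,-1,-187],"turn":0,"fingers":0},{"delta_pos":[0,-1,-187],"turn":0,"fingers":0},{"delta_pos":[0,-1,-187],"turn":0,"fingers":0},{"delta_pos":[0,-1,-187],"turn":0,"fingers":0},{"delta_pos":[0,-1,-187],"turn":0,"fingers":0},{"delta_pos":[0,-1,-187],"turn":0,"fingers":0}])

```text
time_s: 21.37
position: [0.5572, -0.3487, 0.0472]
tcp_rot: [[0.993, 0.001, 0.12], [-0.12, -0.001, 0.993], [0.001, -1.0, -0.001]]
force: [0.0, 0.6, -0.5]
opening: 0.552
```

Call:
jog_arm(steps=[{"delta_pos":[0,0,0],"turn":0,"fingers":0},{"delta_pos":[0,0,0],"turn":0,"fingers":0},{"delta_pos":[0,0,0],"turn":0,"fingers":0}])

```text
time_s: 21.62
position: [0.5572, -0.3487, 0.0468]
tcp_rot: [[0.993, 0.0, 0.12], [-0.12, -0.0, 0.993], [0.0, -1.0, -0.0]]
force: [0.4, 0.1, 1.7]
opening: 0.463
```

Run:
```python
from h import *
a=capture('scene')[90:190,120:250];b=capture('wrist')
cv2.imwrite('pics/g4.png',np.hstack([cv2.resize(a,(400,384)),cv2.resize(b,(390,384))])[:,:,::-1])
```

```text
(no output)
```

View pics/g4.png

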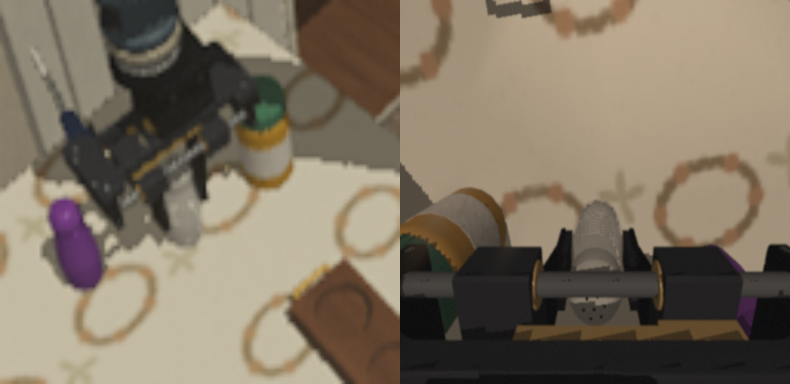

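Call:
jog_arm(steps=[{"delta_pos":[0,0,20],"turn":0,"fingers":0},{"delta_pos":[0,0,50],"turn":0,"fingers":0},{"delta_pos":[0,0,80],"turn":0,"fingers":0},{"delta_pos":[-1,15,100],"turn":0,"fingers":0},{"delta_pos":[-4,45,100],"turn":0,"fingers":0},{"delta_pos":[-7,80,100],"turn":0,"fingers":0},{"delta_pos":[-11,120,100],"turn":0,"fingers":0},{"delta_pos":[-15,160,100],"turn":0,"fingers":0},{"delta_pos":[-19,200,100],"turn":0,"fingers":0},{"delta_pos":[-22,240,100],"turn":0,"fingers":0},{"delta_pos":[-24,270,100],"turn":0,"fingers":0},{"delta_pos":[-26,287,95],"turn":0,"fingers":0},{"delta_pos":[-26,287,70],"turn":0,"fingers":0},{"delta_pos":[-26,287,50],"turn":0,"fingers":0},{"delta_pos":[-26,287,50],"turn":0,"fingers":0}])

```text
time_s: 22.97
position: [0.5283, -0.0601, 0.0935]
tcp_rot: [[0.993, -0.007, 0.119], [-0.119, 0.002, 0.993], [-0.007, -1.0, 0.001]]
force: [0.2, 0.1, -0.0]
opening: 0.467
```

Run:
```python
from h import *
a=capture('scene')[130:230,190:310];b=capture('side')[130:220,200:290]
cv2.imwrite('pics/g5.png',np.hstack([cv2.resize(a,(400,384)),cv2.resize(b,(390,384))])[:,:,::-1])
for n in('scene','side'): print([(np.round(r['position'],4),round(r['confidence'],2)) for r in tip_of('salt_mid',n)])
```

```text
[(array([ 0.663 , -0.3939,  0.0441]), 0.55), (array([ 0.5285, -0.0566,  0.0922]), 0.47)]
[(array([ 0.6636, -0.3949,  0.0468]), 0.73), (array([ 0.5285, -0.0621,  0.0919]), 0.71)]
```

View pics/g5.png

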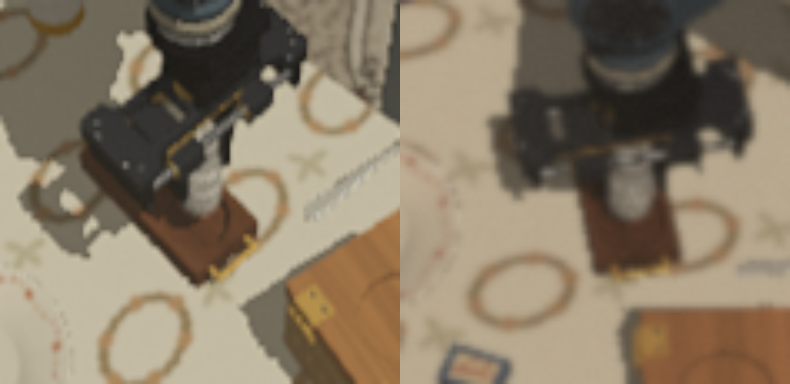

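Call:
jog_arm(steps=[{"delta_pos":[0,0,-15],"turn":0,"fingers":0},{"delta_pos":[0,0,-28],"turn":0,"fingers":0},{"delta_pos":[0,0,-36],"turn":0,"fingers":0},{"delta_pos":[0,0,-38],"turn":0,"fingers":0},{"delta_pos":[0,0,-38],"turn":0,"fingers":0}])

```text
time_s: 23.58
position: [0.5311, -0.0618, 0.0587]
tcp_rot: [[0.993, -0.0, 0.12], [-0.12, 0.0, 0.993], [-0.0, -1.0, 0.0]]
force: [-0.0, 0.0, -0.6]
opening: 0.464
```

Call:
jog_arm(steps=[{"delta_pos":[0,0,-1],"turn":0,"fingers":0},{"delta_pos":[0,0,-1],"turn":0,"fingers":80},{"delta_pos":[0,0,-1],"turn":0,"fingers":80},{"delta_pos":[0,0,-1],"turn":0,"fingers":80},{"delta_pos":[0,0,-1],"turn":0,"fingers":80},{"delta_pos":[0,0,15],"turn":0,"fingers":80},{"delta_pos":[0,0,50],"turn":0,"fingers":80},{"delta_pos":[0,0,90],"turn":0,"fingers":80},{"delta_pos":[0,0,130],"turn":0,"fingers":80},{"delta_pos":[0,0,170],"turn":0,"fingers":80},{"delta_pos":[0,0,170],"turn":0,"fingers":80},{"delta_pos":[0,0,170],"turn":0,"fingers":80}])

```text
time_s: 24.58
position: [0.5326, -0.0619, 0.2316]
tcp_rot: [[0.993, 0.007, 0.12], [-0.12, -0.002, 0.993], [0.007, -1.0, -0.001]]
force: [0.3, 0.0, -1.1]
opening: 0.8
```

Run:
```python
from h import *
s=read_state();print(s['position'],s['time_s'])
im=capture('wrist');cv2.imwrite('pics/w8.png',im[:,:,::-1])
a=capture('scene')
for n in('salt_mid',):
 for c in('wrist','scene'): print([(np.round(r['position'],4),round(r['confidence'],2)) for r in tip_of(n,c)])
```

```text
[ 0.53259908 -0.06194151  0.2315708 ] 24.5833
[(array([ 0.531 , -0.0598,  0.0542]), 0.84)]
[(array([ 0.6606, -0.3951,  0.0437]), 0.86), (array([ 0.53  , -0.0597,  0.0518]), 0.79)]
```

View pics/w8.png

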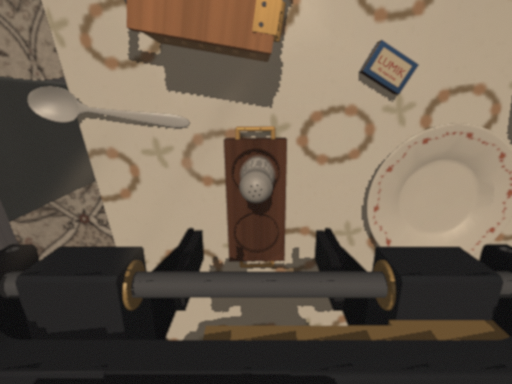

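Call:
jog_arm(steps=[{"delta_pos":[-12,-37,3],"turn":0,"fingers":100},{"delta_pos":[-24,-74,3],"turn":0,"fingers":100},{"delta_pos":[-36,-111,3],"turn":0,"fingers":100},{"delta_pos":[-48,-148,3],"turn":0,"fingers":100},{"delta_pos":[-60,-185,3],"turn":0,"fingers":100},{"delta_pos":[-72,-222,3],"turn":0,"fingers":100},{"delta_pos":[-84,-259,3],"turn":0,"fingers":100},{"delta_pos":[-88,-273,3],"turn":0,"fingers":100},{"delta_pos":[-88,-273,3],"turn":0,"fingers":100},{"delta_pos":[-88,-273,3],"turn":0,"fingers":100}])

```text
time_s: 25.62
position: [0.4422, -0.3342, 0.2299]
tcp_rot: [[0.993, -0.002, 0.122], [-0.122, 0.003, 0.993], [-0.002, -1.0, 0.003]]
force: [0.1, 0.8, 0.8]
opening: 1.001
```

Run:
```python
from h import *
s=read_state();print(s['position'],s['time_s'])
im=capture('wrist');cv2.imwrite('pics/w9.png',im[:,:,::-1])
print([(np.round(r['position'],4),round(r['confidence'],2)) for r in tip_of('mustard_mid','wrist')])
```

```text
[ 0.44216031 -0.33415196  0.22992138] 25.6167
[]
```

View pics/w9.png

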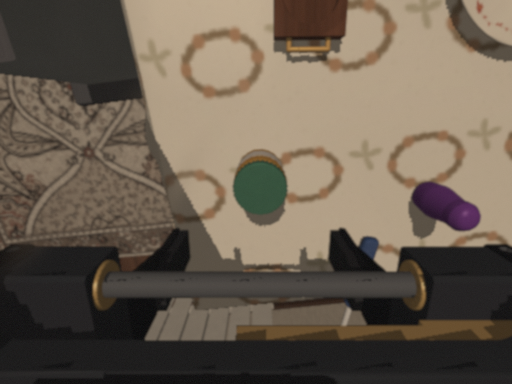

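Run:
```python
from h import *
print(ray((260.5,186.5),view('wrist'),.088))
```

```text
[ 0.44572942 -0.33118361  0.088     ]
```

Call:
jog_arm(steps=[{"delta_pos":[2,1,-40],"turn":0,"fingers":100},{"delta_pos":[2,1,-80],"turn":0,"fingers":100},{"delta_pos":[2,1,-110],"turn":0,"fingers":100},{"delta_pos":[2,1,-135],"turn":0,"fingers":100},{"delta_pos":[2,1,-160],"turn":0,"fingers":100},{"delta_pos":[2,1,-180],"turn":0,"fingers":100},{"delta_pos":[2,1,-180],"turn":0,"fingers":100},{"delta_pos":[2,1,-180],"turn":0,"fingers":0},{"delta_pos":[2,1,-180],"turn":0,"fingers":0},{"delta_pos":[2,1,-180],"turn":0,"fingers":0},{"delta_pos":[2,1,-180],"turn":0,"fingers":0},{"delta_pos":[2,1,-180],"turn":0,"fingers":0},{"delta_pos":[2,1,-180],"turn":0,"fingers":0}])

```text
time_s: 26.8
position: [0.445, -0.3336, 0.0527]
tcp_rot: [[0.993, 0.0, 0.12], [-0.12, -0.001, 0.993], [0.001, -1.0, -0.001]]
force: [-0.6, 1.1, 5.4]
opening: 0.677
```

Call:
jog_arm(steps=[{"delta_pos":[0,0,0],"turn":0,"fingers":0},{"delta_pos":[0,0,0],"turn":0,"fingers":0}])

```text
time_s: 26.97
position: [0.445, -0.3336, 0.0527]
tcp_rot: [[0.993, 0.0, 0.12], [-0.12, -0.001, 0.993], [0.0, -1.0, -0.0]]
force: [-1.8, 0.4, 6.6]
opening: 0.678
```

Call:
jog_arm(steps=[{"delta_pos":[0,0,30],"turn":0,"fingers":0},{"delta_pos":[0,0,70],"turn":0,"fingers":0},{"delta_pos":[0,0,110],"turn":0,"fingers":0},{"delta_pos":[3,20,140],"turn":0,"fingers":0},{"delta_pos":[9,55,150],"turn":0,"fingers":0},{"delta_pos":[15,95,150],"turn":0,"fingers":0},{"delta_pos":[21,135,150],"turn":0,"fingers":0},{"delta_pos":[27,175,150],"turn":0,"fingers":0},{"delta_pos":[33,215,150],"turn":0,"fingers":0},{"delta_pos":[39,255,150],"turn":0,"fingers":0},{"delta_pos":[45,295,150],"turn":0,"fingers":0},{"delta_pos":[51,335,150],"turn":0,"fingers":0},{"delta_pos":[57,375,150],"turn":0,"fingers":0},{"delta_pos":[63,415,150],"turn":0,"fingers":0},{"delta_pos":[69,450,150],"turn":0,"fingers":0},{"delta_pos":[73,478,150],"turn":0,"fingers":0},{"delta_pos":[74,489,140],"turn":0,"fingers":0},{"delta_pos":[74,489,120],"turn":0,"fingers":0},{"delta_pos":[74,489,110],"turn":0,"fingers":0},{"delta_pos":[74,489,110],"turn":0,"fingers":0}])

```text
time_s: 28.63
position: [0.5164, 0.1548, 0.1587]
tcp_rot: [[0.993, -0.007, 0.12], [-0.12, -0.001, 0.993], [-0.007, -1.0, -0.002]]
force: [-1.1, 0.1, -2.0]
opening: 0.681
```

Run:
```python
from h import *
print(read_state()['position'])
a=capture('scene')[150:270,240:380];b=capture('side')[170:270,220:330]
cv2.imwrite('pics/g6.png',np.hstack([cv2.resize(a,(400,384)),cv2.resize(b,(390,384))])[:,:,::-1])
for n in('scene','side'): print([(np.round(r['position'],4),round(r['confidence'],2)) for r in tip_of('mustard_mid',n)])
```

```text
[0.51637464 0.15478803 0.15871329]
[(array([0.5118, 0.1549, 0.145 ]), 0.55)]
[(array([0.5205, 0.1499, 0.1507]), 0.68)]
```

View pics/g6.png

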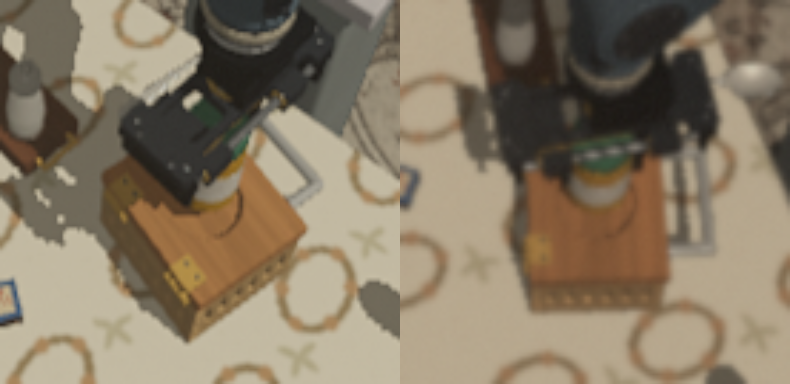

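Call:
jog_arm(steps=[{"delta_pos":[0,0,-12],"turn":0,"fingers":0},{"delta_pos":[0,0,-22],"turn":0,"fingers":0},{"delta_pos":[0,0,-28],"turn":0,"fingers":0},{"delta_pos":[0,0,-30],"turn":0,"fingers":0},{"delta_pos":[0,0,-30],"turn":0,"fingers":0}])

```text
time_s: 29.25
position: [0.5186, 0.1552, 0.131]
tcp_rot: [[0.993, -0.001, 0.12], [-0.12, -0.0, 0.993], [-0.001, -1.0, -0.0]]
force: [0.2, 0.1, -1.2]
opening: 0.682
```

Call:
jog_arm(steps=[{"delta_pos":[0,1,-2],"turn":0,"fingers":0},{"delta_pos":[0,1,-2],"turn":0,"fingers":0}])

```text
time_s: 29.42
position: [0.5192, 0.1566, 0.1296]
tcp_rot: [[0.993, 0.0, 0.12], [-0.12, 0.0, 0.993], [0.0, -1.0, 0.0]]
force: [-0.7, -1.0, -2.3]
opening: 0.679
```

Call:
jog_arm(steps=[{"delta_pos":[0,0,-1],"turn":0,"fingers":0},{"delta_pos":[0,0,-1],"turn":0,"fingers":0},{"delta_pos":[0,0,-1],"turn":0,"fingers":95},{"delta_pos":[0,0,-1],"turn":0,"fingers":95},{"delta_pos":[0,0,-1],"turn":0,"fingers":95},{"delta_pos":[0,0,-1],"turn":0,"fingers":95},{"delta_pos":[0,0,15],"turn":0,"fingers":95},{"delta_pos":[0,0,50],"turn":0,"fingers":95},{"delta_pos":[0,0,90],"turn":0,"fingers":95},{"delta_pos":[0,0,130],"turn":0,"fingers":95},{"delta_pos":[0,0,160],"turn":0,"fingers":95},{"delta_pos":[0,0,160],"turn":0,"fingers":95},{"delta_pos":[0,0,160],"turn":0,"fingers":95}])

```text
time_s: 30.5
position: [0.5201, 0.1566, 0.292]
tcp_rot: [[0.993, 0.006, 0.12], [-0.12, 0.0, 0.993], [0.006, -1.0, 0.001]]
force: [-0.7, -0.1, -0.0]
opening: 0.946
```

Run:
```python
from h import *
print(read_state()['position'])
w=capture('wrist')
cv2.imwrite('pics/w10.png',w[:,:,::-1])
a=capture('scene')[150:270,240:380];b=capture('side')[170:270,220:330]
cv2.imwrite('pics/g7.png',np.hstack([cv2.resize(a,(400,384)),cv2.resize(b,(390,384))])[:,:,::-1])
for n in('wrist','scene','side'): print([(np.round(r['position'],4),round(r['confidence'],2)) for r in tip_of('mustard_mid',n)])
```

```text
[0.52006996 0.15664785 0.29196999]
[]
[(array([0.5194, 0.1572, 0.1143]), 0.86)]
[(array([0.5223, 0.1524, 0.12  ]), 0.84)]
```

View pics/w10.png

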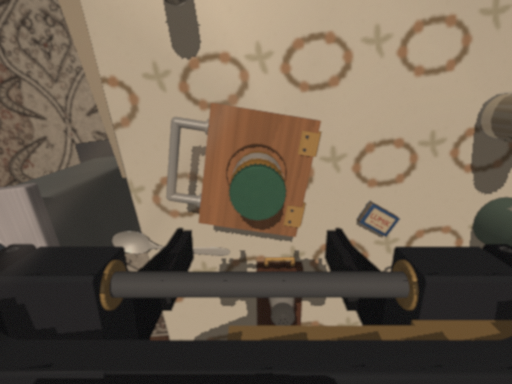

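View pics/g7.png

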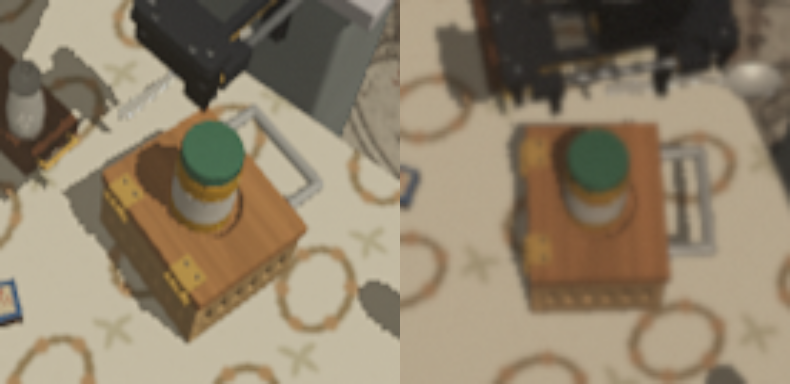

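Call:
jog_arm(steps=[{"delta_pos":[-12,38,0],"turn":0,"fingers":100},{"delta_pos":[-24,76,0],"turn":0,"fingers":100},{"delta_pos":[-36,114,0],"turn":0,"fingers":100},{"delta_pos":[-48,152,-10],"turn":0,"fingers":100},{"delta_pos":[-60,190,-20],"turn":0,"fingers":100},{"delta_pos":[-72,225,-35],"turn":0,"fingers":100},{"delta_pos":[-76,236,-40],"turn":0,"fingers":100},{"delta_pos":[-76,236,-40],"turn":0,"fingers":100},{"delta_pos":[-76,236,-40],"turn":0,"fingers":100}])

```text
time_s: 31.55
position: [0.4425, 0.3921, 0.2484]
tcp_rot: [[0.993, -0.002, 0.118], [-0.118, -0.002, 0.993], [-0.001, -1.0, -0.002]]
force: [0.1, 0.6, 0.6]
opening: 1.006
```

Run:
```python
from h import *
s=read_state();print(s['position'],s['time_s'])
im=capture('wrist');cv2.imwrite('pics/w11.png',im[:,:,::-1])
print([(np.round(r['position'],4),round(r['confidence'],2)) for r in tip_of('spice_mid','wrist')])
```

```text
[0.44248686 0.39213952 0.24843405] 31.55
[(array([0.4416, 0.3935, 0.0513]), 0.73)]
```

View pics/w11.png

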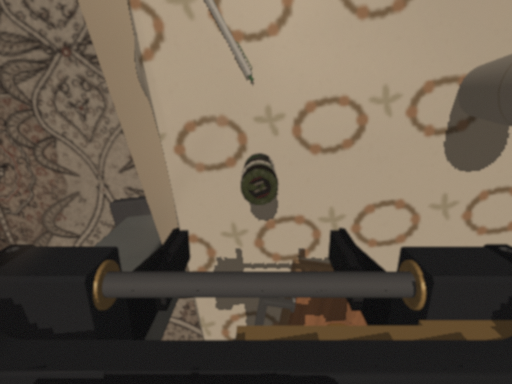

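Call:
jog_arm(steps=[{"delta_pos":[0,1,-40],"turn":0,"fingers":100},{"delta_pos":[0,1,-80],"turn":0,"fingers":100},{"delta_pos":[0,1,-110],"turn":0,"fingers":100},{"delta_pos":[0,1,-140],"turn":0,"fingers":100},{"delta_pos":[0,1,-165],"turn":0,"fingers":100},{"delta_pos":[0,1,-186],"turn":0,"fingers":100},{"delta_pos":[0,1,-186],"turn":0,"fingers":100},{"delta_pos":[0,1,-186],"turn":0,"fingers":0},{"delta_pos":[0,1,-186],"turn":0,"fingers":0},{"delta_pos":[0,1,-186],"turn":0,"fingers":0},{"delta_pos":[0,1,-186],"turn":0,"fingers":0},{"delta_pos":[0,1,-186],"turn":0,"fingers":0},{"delta_pos":[0,1,-186],"turn":0,"fingers":0},{"delta_pos":[0,1,-186],"turn":0,"fingers":0},{"delta_pos":[0,1,-186],"turn":0,"fingers":0},{"delta_pos":[0,1,-186],"turn":0,"fingers":0},{"delta_pos":[0,1,-186],"turn":0,"fingers":0}])

```text
time_s: 33.07
position: [0.443, 0.3936, 0.0638]
tcp_rot: [[0.993, 0.0, 0.12], [-0.12, 0.0, 0.993], [0.0, -1.0, 0.0]]
force: [-0.8, 0.0, 1.8]
opening: 0.466
```

Call:
jog_arm(steps=[{"delta_pos":[0,0,0],"turn":0,"fingers":0},{"delta_pos":[0,0,0],"turn":0,"fingers":0}])

```text
time_s: 33.23
position: [0.4429, 0.3936, 0.0638]
tcp_rot: [[0.993, 0.0, 0.12], [-0.12, 0.0, 0.993], [0.0, -1.0, 0.0]]
force: [-1.6, -0.8, 2.0]
opening: 0.461
```

Call:
jog_arm(steps=[{"delta_pos":[0,0,30],"turn":0,"fingers":0},{"delta_pos":[0,0,70],"turn":0,"fingers":0},{"delta_pos":[0,0,110],"turn":0,"fingers":0},{"delta_pos":[0,0,150],"turn":0,"fingers":0},{"delta_pos":[2,-10,185],"turn":0,"fingers":0},{"delta_pos":[6,-40,205],"turn":0,"fingers":0},{"delta_pos":[12,-80,205],"turn":0,"fingers":0},{"delta_pos":[18,-120,205],"turn":0,"fingers":0},{"delta_pos":[24,-160,205],"turn":0,"fingers":0},{"delta_pos":[30,-200,205],"turn":0,"fingers":0},{"delta_pos":[36,-240,205],"turn":0,"fingers":0},{"delta_pos":[42,-280,205],"turn":0,"fingers":0},{"delta_pos":[48,-320,205],"turn":0,"fingers":0},{"delta_pos":[54,-360,205],"turn":0,"fingers":0},{"delta_pos":[60,-400,205],"turn":0,"fingers":0},{"delta_pos":[66,-440,205],"turn":0,"fingers":0},{"delta_pos":[72,-480,205],"turn":0,"fingers":0},{"delta_pos":[77,-515,205],"turn":0,"fingers":0},{"delta_pos":[79,-538,205],"turn":0,"fingers":0},{"delta_pos":[79,-538,205],"turn":0,"fingers":0}])

```text
time_s: 34.9
position: [0.5228, -0.1498, 0.268]
tcp_rot: [[0.992, 0.001, 0.125], [-0.125, -0.003, 0.992], [0.001, -1.0, -0.003]]
force: [0.3, -0.2, -0.6]
opening: 0.462
```

Call:
jog_arm(steps=[{"delta_pos":[0,0,0],"turn":0,"fingers":0},{"delta_pos":[0,0,-35],"turn":0,"fingers":0},{"delta_pos":[0,0,-70],"turn":0,"fingers":0},{"delta_pos":[0,0,-105],"turn":0,"fingers":0},{"delta_pos":[0,0,-135],"turn":0,"fingers":0},{"delta_pos":[0,0,-155],"turn":0,"fingers":0},{"delta_pos":[0,0,-160],"turn":0,"fingers":0},{"delta_pos":[0,0,-160],"turn":0,"fingers":0}])

```text
time_s: 35.57
position: [0.5206, -0.1426, 0.1071]
tcp_rot: [[0.993, -0.004, 0.118], [-0.118, 0.002, 0.993], [-0.004, -1.0, 0.002]]
force: [0.4, -0.1, -1.4]
opening: 0.462
```

Run:
```python
from h import *
print(read_state()['position'])
a=capture('scene')[130:230,190:310];b=capture('side')[130:220,200:290]
cv2.imwrite('pics/g8.png',np.hstack([cv2.resize(a,(400,384)),cv2.resize(b,(390,384))])[:,:,::-1])
for n in('scene','side'): print([(np.round(r['position'],4),round(r['confidence'],2)) for r in tip_of('spice_mid',n)])
```

```text
[ 0.52064662 -0.14258674  0.10705129]
[(array([ 0.5223, -0.1399,  0.0922]), 0.74)]
[(array([ 0.5227, -0.1417,  0.0958]), 0.65)]
```

View pics/g8.png

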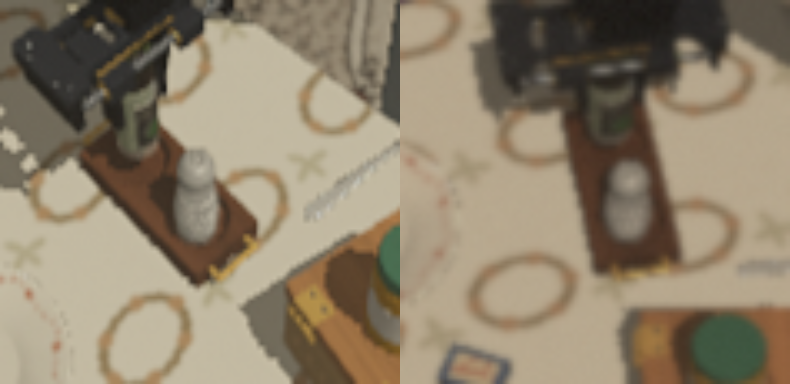

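Call:
jog_arm(steps=[{"delta_pos":[0,0,-12],"turn":0,"fingers":0},{"delta_pos":[0,0,-22],"turn":0,"fingers":0},{"delta_pos":[0,0,-29],"turn":0,"fingers":0},{"delta_pos":[0,0,-31],"turn":0,"fingers":0},{"delta_pos":[0,0,-31],"turn":0,"fingers":0}])

```text
time_s: 36.18
position: [0.5216, -0.1444, 0.0771]
tcp_rot: [[0.993, -0.001, 0.12], [-0.12, 0.001, 0.993], [-0.001, -1.0, 0.0]]
force: [-1.0, 0.3, -1.9]
opening: 0.465
```

Call:
jog_arm(steps=[{"delta_pos":[0,0,-2],"turn":0,"fingers":0},{"delta_pos":[0,0,-3],"turn":0,"fingers":0},{"delta_pos":[0,0,-3],"turn":0,"fingers":0}])

```text
time_s: 36.43
position: [0.5221, -0.1446, 0.0746]
tcp_rot: [[0.993, 0.0, 0.12], [-0.12, -0.0, 0.993], [0.0, -1.0, -0.0]]
force: [0.2, -0.5, -0.7]
opening: 0.463
```

Call:
jog_arm(steps=[{"delta_pos":[0,0,-1],"turn":0,"fingers":0},{"delta_pos":[0,0,-1],"turn":0,"fingers":0},{"delta_pos":[0,0,-1],"turn":0,"fingers":80},{"delta_pos":[0,0,-1],"turn":0,"fingers":80},{"delta_pos":[0,0,-1],"turn":0,"fingers":80},{"delta_pos":[0,0,-1],"turn":0,"fingers":80},{"delta_pos":[0,0,15],"turn":0,"fingers":80},{"delta_pos":[0,0,50],"turn":0,"fingers":80},{"delta_pos":[0,0,90],"turn":0,"fingers":80},{"delta_pos":[0,0,130],"turn":0,"fingers":80},{"delta_pos":[0,0,170],"turn":0,"fingers":80},{"delta_pos":[0,0,190],"turn":0,"fingers":80},{"delta_pos":[0,0,190],"turn":0,"fingers":80},{"delta_pos":[0,0,190],"turn":0,"fingers":80}])

```text
time_s: 37.6
position: [0.5224, -0.1447, 0.2659]
tcp_rot: [[0.993, 0.003, 0.12], [-0.12, -0.001, 0.993], [0.003, -1.0, -0.001]]
force: [0.7, 0.5, 0.2]
opening: 0.799
```

Run:
```python
from h import *
print(read_state()['time_s'])
w=capture('wrist')
a=capture('scene')[100:270,190:380];b=capture('side')[120:270,190:340]
cv2.imwrite('pics/f.png',np.hstack([cv2.resize(a,(430,384)),cv2.resize(b,(370,384))])[:,:,::-1])
cv2.imwrite('pics/w12.png',w[:,:,::-1])
def loc(p,q):
    d=np.array(p[:2])-q[:2];c,s=np.cos(q[2]),np.sin(q[2]);return np.array([c*d[0]+s*d[1],-s*d[0]+c*d[1],p[2]]).round(4)
KP=[.5195,.1561,-.281];ST=[.5264,-.103,-.1117]
for t,q in(('mustard_mid',KP),('salt_mid',ST),('spice_mid',ST),('flap_bar',KP)):
  for n in('wrist','scene','side'): print(t,n,[(loc(r['position'],q),round(r['confidence'],2)) for r in tip_of(t,n)])
print([np.round(r['position'],3) for r in tip_of('matchbox','scene')])
```

```text
37.6
mustard_mid wrist []
mustard_mid scene [(array([-0.0025, -0.0009,  0.1156]), 0.86)]
mustard_mid side [(array([ 0.0017, -0.0034,  0.1234]), 0.72)]
salt_mid wrist [(array([-0.0003,  0.041 ,  0.0558]), 0.75)]
salt_mid scene [(array([ 0.168 , -0.2738,  0.0476]), 0.86), (array([-0.0007,  0.0455,  0.0547]), 0.64)]
salt_mid side [(array([ 0.1707, -0.2737,  0.0498]), 0.59), (array([0.0005, 0.0426, 0.0547]), 0.52)]
spice_mid wrist [(array([-0.0022, -0.0401,  0.0616]), 0.73)]
spice_mid scene [(array([ 0.0037, -0.0418,  0.0594]), 0.77)]
spice_mid side [(array([-0.0016, -0.0442,  0.0645]), 0.67), (array([-0.0359,  0.2538, -0.0045]), 0.2)]
flap_bar wrist []
flap_bar scene [(array([-0.1085, -0.003 ,  0.0756]), 0.64)]
flap_bar side [(array([-0.1115, -0.0041,  0.0791]), 0.6), (array([ 0.0011, -0.0022,  0.0001]), 0.36)]
[array([0.701, 0.05 , 0.003])]
```

View pics/f.png

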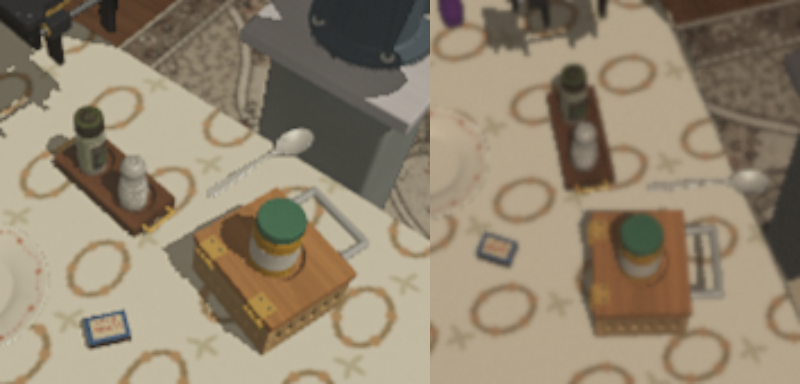

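View pics/w12.png

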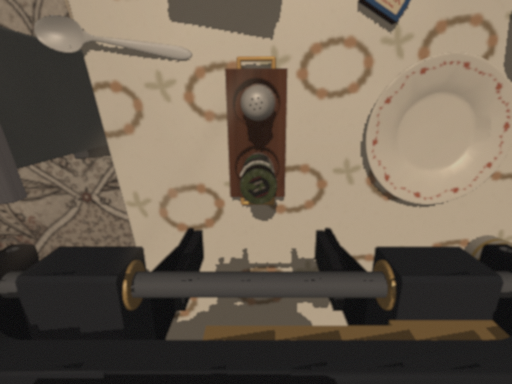

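The pictures show the shaker and spice jar standing in their wells, the mustard jar in the recess, the flap shut and the matchbox in place. Handing in.

```bash
python3 -c "
from rig import *
print(hand_in())"
```

```text
the job is handed in; nothing more can be done
None
```

The whole job is done and handed in. I lifted the flap by its bar, set the garlic in the keeper and closed the flap again. The mustard jar went into the recess, the salt shaker into the left well and the spice jar into the right. The last motion ended at about 38 s of the 134 s allowed; no verdict is reported.

What the last checks showed:
- **Flap:** After I closed it by the bar, one network reading put the bar about 6 mm low. I pressed down on the flap: the fingertips met firm resistance at z = 84 mm (about 21 N), which is the shut height. The final readings put the bar at 76 and 79 mm, against 77 mm when shut.
- **Garlic:** I saw it inside the keeper, released, before closing. It can't be seen with the flap shut.
- **Jars and shaker:** All three looked upright, and all readings were within 5 mm of centre in x and y.
- **Heights:** The salt and spice heights were within limits. The two mustard height readings disagreed: 115.6 mm from the scene camera, just under the 116 mm limit, and 123.4 mm from the side camera. That is within the network's roughly 4 mm error, and the pictures show the jar seated.
- **Matchbox:** It was read at (0.701, 0.050), about 4 mm from the first reading, which is also within that error.

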